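# Lay the tall seal stone down on the carving board and clamp it

## Task

The tall green seal stone standing on the wooden carving board is to be clamped lying down, for carving its side. Only touching it with the fingers, never pinching or lifting it, tip it over toward the open front of the board, ease it down gently onto its side (it must not fall), and push it back until its foot bears on the end fence. Then push the cam lever round as far as it goes, so that the stone is held against the side fence, and leave everything else on the table where it is.

Things in the scene. Friction and masses are not known exactly. Their poses are not given: they have to be found in the camera images.
- carving_board: Light wooden jig fixed to the table. Origin at table height; +x toward its end fence (to the robot's right), +y toward its side fence (away from the robot), z up. Plank x -70 to +67, y -79 to +43 mm, its top at z 26 (20 mm plank on 6 mm feet); front edge (x -70) open. Clamped, the stone fills the corner of the fences: foot at x +45, rounded head at x -67, centre line at y 0, lying on the plank.
- end_fence (a point): Foot of the end fence's face, on the plank (board frame x +45, y 0, z 26 mm). The face is upright across the board, y -64 to +42, 30 mm high, 22 mm thick (toward +x).
- side_fence (a point): Foot of the side fence's face, on the plank (board frame x -6, y +19, z 26 mm). The face is upright along the board, x -56 to +44, 22 mm high, 21 mm thick (toward +y).
- tall_stone: Tall green stone, 34 (its x) x 38 (y) x 112 mm (z), 0.3 to 0.43 kg, friction about 0.6. Origin at the centre of its foot, z up its length; sides straight to 90 mm, then rounding in (2 mm at 101, 8 at 108). Starts upright, its x along the board's x within 2 degrees, back 1 to 6 mm from the end fence, flank 3 to 6 mm from the side fence. Tipped toward the board's -x it overbalances at 17 degrees.
- stone_toe (a point): Middle of the stone's front lower edge (stone frame x -17, z 0 mm), about which it tips; it should stay down on the plank. Just laid down, before it is pushed back, the stone's head overhangs the board's front edge by up to 40 mm; the table is 26 mm below the plank's top there.
- cam_lever (a joint): Lever angle, rad: 0 open, 1.75 at its stop, growing clockwise seen from above. Stiff hinge (0.05 N m), stays where it is left, starts at 0 to 0.25. Bar 15 mm wide, 20 to 26 mm above the plank; at 0 it points to the board's -y (10 degrees toward +x), at 1.75 to the board's -x.
- cam_pivot (a point): Foot of the lever's upright pivot, on the plank (board frame x -15, y -48.5, z 26 mm). Under the lever an eccentric steel disc (radius 20, 10 mm off the pivot, 3 to 20 mm above the plank) moves in by 11 mm as the lever closes and presses the lying stone's flank toward the side fence. Open, it leaves 47 mm between disc and fence.
- lever_peg (a point): Middle of the upright dark wooden peg at the lever's end, 68 mm from the pivot: diameter 16, from 26 to 61 mm above the plank (this point 44 above it). The place to push.
- dark_seal: Bystander: dark mottled stone with a rounded top, 34 x 38 x 86 mm, standing on the table beyond the end fence. Origin under its centre.
- paste_tin: Bystander: round red tin, diameter 45, 19 mm high, on the table beyond the board's open front. Origin under its centre.
- graver: Bystander: thin steel graver, 10 x 149 x 9 mm, lying on the table to the right. Origin under its middle.
- pebble: Bystander: brown pebble, 26 x 60 x 17 mm, on the table in front of the board. Origin under its middle.
- lion: Bystander: carved stone lion, 36 x 44 x 65 mm, standing at the right. Origin under its centre.
- small_lion: Bystander: carved stone lion, 35 x 42 x 62 mm, standing at the right. Origin under its centre.
Mind the look-alikes: they are no part of the job. What is shaped like the paste_tin but blue is not meant.

How it is judged (in metres and radians):
On the way, in this order (a step that is already met when the one before it is completed fails the run):
1. the stone lies on its side on the plank, its head to the open front, the lever still open (angle between tall_stone's own z axis and vertical between 1.5 and 1.64 rad and x of tall_stone in the frame of carving_board above -0.03 m and angle between the z axis of tall_stone and the x axis of carving_board, either way round below 0.2 rad and value of joint cam_lever below 0.8 rad), for 0.2 s.
2. the cam lever is at its stop (value of joint cam_lever above 1.6 rad), for 0.2 s.
At the end, for the whole second after the job is handed in: The stone lies at rest flat on the plank (within 4 degrees), its foot within 4 mm of the end fence, its flank within 2.5 mm of the side fence and parallel to it within 2.3 degrees, and the lever is within 0.15 rad of its stop (angle between tall_stone's own z axis and vertical between 1.5 and 1.64 rad and height (world z) of tall_stone below 0.047 m and x of tall_stone in the frame of carving_board above 0.041 m and y of tall_stone in the frame of carving_board above -0.0025 m and angle between the z axis of tall_stone and the x axis of carving_board, either way round below 0.04 rad and value of joint cam_lever above 1.6 rad and linear speed of tall_stone below 0.01 m/s); the robot touches nothing.
It fails at once if the stone fell or was let drop (it turned faster than 6 rad/s; a free fall reaches 13) (angular speed of tall_stone above 6 rad/s).
It fails at once if the stone was lifted (its front lower edge rose over 12 mm off the plank) (height (world z) of stone_toe above 0.038 m).
It fails at once if the stone was pinched or pressed hard (over 30 N) (contact force between the fingers and tall_stone above 30 N).
It fails at once if something else on the table was moved over 15 mm or tipped (distance of any of dark_seal, paste_tin, graver, pebble, lion, small_lion from where it was at the start of the episode above 0.015 m or angle between any of dark_seal, paste_tin, lion, small_lion's own z axis and vertical above 0.5 rad).
It also fails if it takes over 61 s, if anything falls off the work surface, if the arm or the gripper's body presses on something with over 40 N, if the wrist force passes 120 N, or if a joint passes its speed limit or range.

## Robot

A 6-joint arm with a two-finger parallel gripper is mounted at the origin on a cart in front of the work surface, level with it; the furniture and walls round the work are solid. World frame = base frame: x ahead of the robot, y to its left, z up, the work surface at z = 0. Lengths are in mm, angles in degrees, forces in N, time in s.
With the tool pointing down it reaches from about 350 to 850 mm from the base axis. Payload 8.1 kg.
Tool frame: the origin (TCP) lies between the finger pads; the fingertips stand r.finger_overhang ahead of it and the grasp point (between the pads) lies 2 mm behind it (r.finger_overhang is the distance from the TCP to the fingertips, in mm); z points along the fingers, y is the direction in which the jaws open and shut (so a half turn about z gives the same grasp; the last joint's range is limited). The gripper opens to 85 mm and grips with 20 to 120 N. Pads are 22 mm wide; open, the fingers measure 114 mm over their backs; the gripper's body (76 mm by 85 mm) begins 54 mm behind the grasp point. The pads swing forward as they close: fully open they stand 13 mm farther back than shut.
Start: joints at [61.627, 7.471, 85.268, -0, 87.261, -4.893], TCP at [239.035, 550.334, 248.292] pointing down, gripper open.
Joint ranges: [-169.43, 169.43], [-51.17, 129.36], [1.28, 143.12], [-76.62, 256.62], [0, 156.53], [-152.29, 152.29]. Speed limits (degrees/s): [136.94, 136.94, 159.86, 180, 180, 180].

## Interface

Orientations are given as [roll, pitch, yaw] about the fixed x, y, z axes, in that order (R = Rz(yaw) Ry(pitch) Rx(roll)).
In Python, from rig import r, eoat, monitor, vision, models gives the robot as it stands. Calls block until the motion is done:
- r.move_to(position, orientation): joint-space move of the TCP to a pose.
- r.move_linear(position, frame=None, velocity=150, guard=None): straight line of the TCP; frame=None keeps the orientation; velocity is the mean speed in mm/s. With guard (N) it stops when the force on the tool has changed by that much, and returns True; else False.
- r.goto_joints(angles): joint-space move.
- eoat.gripper_open() and eoat.clamp(squeeze=None): open the fingers fully, or close them until they stop; squeeze is the grip in N (None keeps the last).
- r.wait(seconds).
- r.ik(position, orientation): joint angles nearest the present ones, or None.
- monitor.get_obs(): the state.
- vision.read_camera(name): name is "side" or "top"; returns the picture (400x640x3 uint8, red, green, blue); there is no depth.
- vision.calibration(name): a dict with "K" (3x3 intrinsics, pixels), "k1" (the pictures are not rectified: a ray, as slopes to the right and down, at radius r is drawn at 1 + k1 r^2 times it, then the intrinsics apply), "R" (3x3) and "t" (3): a world point X has camera coordinates R X + t. Camera axes: x right, y down, z forward; pixel columns grow to the right and rows downward; lengths in mm; the calibration is good to about 2 mm. A picture is of the moment at which its call begins. calibration takes no time and is no camera call.
A pose or a line that the arm cannot do raises r.Unreachable and nothing moves.
- r.finish_job(): hands the job in, once; it reports no verdict.
Trained networks look in the newest picture that a camera, given by its name, has taken for a name from the list of things; names that differ only in an ending like _2 or _b are one class to them, and where a whole thing is asked for, a point or a joint stands for the part that bears it (a point fixed in the world has none). Each returns a list of dicts, best first, with "confidence" (0 to 1); they miss things now and then, are a little off and sometimes report something else, mostly with a low value. They report only what shows in the picture. A call takes as long as a camera call. They do not tell look-alikes from the thing itself.
- models.spot_in(thing, camera): "pixel" ([row, column] in pixels, amid what is visible of it).
The state is a dict: "clock": time; "joints": joint angles; "qd": joint speeds; "tau": joint torques, N m; "ee_pos": TCP position; "orientation": TCP orientation; "contact_force": force on the tool from outside, world axes, zero at the start; "ft_torque": the same for the moment, N m; "width": finger opening in mm.
Only numpy, scipy, OpenCV 4.12 (cv2) and the standard library are available. Lean on these libraries where they do the work, as an engineer would, in place of code of your own. Each camera call takes 0.05 s, during which the arm holds its last target.

## Working session

There is one attempt and no reset: what is moved stays moved. The work goes in short steps, each a Python script; the robot and the scene stay as the last script left them, time stands still between calls to the robot, and variables do not carry over. Pictures are saved under pics/ and viewed, and the job is handed in when it is done.

```bash
ls; mkdir -p pics; python3 - <<'E'
from rig import r,eoat,monitor,vision,models
import cv2
for c in("side","top"):
    im=vision.read_camera(c); cv2.imwrite(f"pics/{c}0.png",im[:,:,::-1])
    k=vision.calibration(c); print(c,k)
print(monitor.get_obs()); print(r.finger_overhang)
E
```

```text
pics
side {'K': array([[415.18424246,   0.        , 314.14967227],
       [  0.        , 415.18424246, 196.3653422 ],
       [  0.        ,   0.        ,   1.        ]]), 'k1': 0.008241672583716698, 'R': array([[-0.988691  ,  0.149288  ,  0.01425508],
       [ 0.08969007,  0.66480568, -0.7416125 ],
       [-0.12019071, -0.73194706, -0.67067704]]), 't': array([494.89104639,  32.04873935, 914.32944646])}
top {'K': array([[493.3702929 ,   0.        , 321.77236851],
       [  0.        , 493.3702929 , 202.46586625],
       [  0.        ,   0.        ,   1.        ]]), 'k1': -0.1453323241905943, 'R': array([[ 0.00700612, -0.99992774,  0.00976913],
       [-0.99618731, -0.0078288 , -0.08688813],
       [ 0.08695833, -0.00912314, -0.99617017]]), 't': array([ -65.16702262,  529.71996017, 1122.34148569])}
{'clock': 0.1, 'joints': array([ 6.16255536e+01,  7.51148365e+00,  8.53244460e+01, -6.50845192e-04,
        8.72624253e+01, -4.89323820e+00]), 'qd': array([ 0.08353575, -0.12292861, -0.23785064,  0.10074904,  0.03513714,
       -0.05274943]), 'tau': array([ 6.00735311e-04, -5.70945883e+01, -5.01944661e+01, -1.99707247e-04,
        8.09339894e-03, -2.21117682e-05]), 'ee_pos': array([238.8239196 , 549.89541795, 247.32851385]), 'orientation': array([-1.79901948e+02, -7.74192348e-03,  1.56518817e+02]), 'contact_force': array([ 0.33462177, -0.50438591,  0.14309912]), 'ft_torque': array([-0.04797805,  0.01602617, -0.02006989]), 'width': 85.38849212902983}
17.0
```

View pics/side0.png

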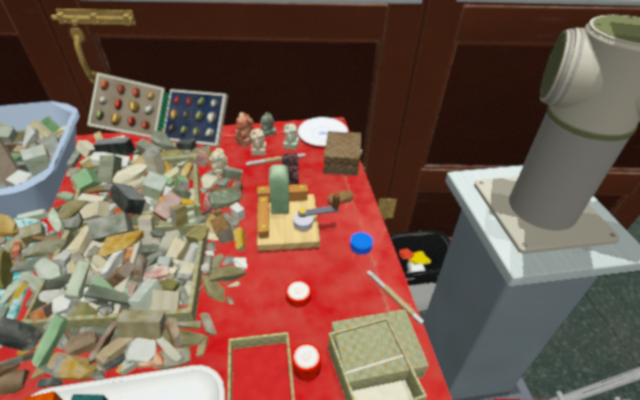

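View pics/top0.png

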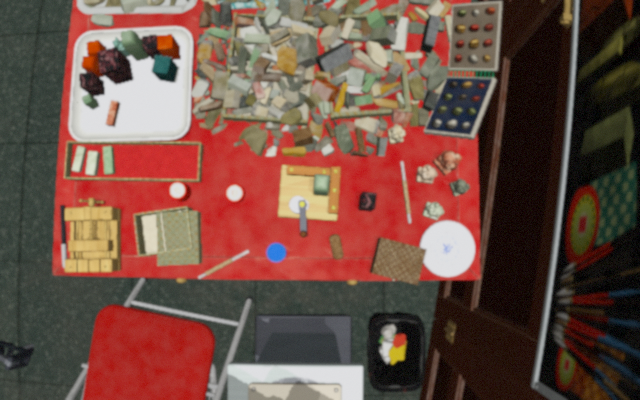

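```bash
cat > h.py <<'E'
import numpy as np, cv2
from rig import r,eoat,monitor,vision,models
def proj(c,X):
    k=vision.calibration(c); p=(k["R"]@np.atleast_2d(np.asarray(X,float)).T).T+k["t"]
    s=p[:,:2]/p[:,2:]; s=s*(1+k["k1"]*(s**2).sum(1,keepdims=True))
    return np.c_[s[:,0]*k["K"][0,0]+k["K"][0,2], s[:,1]*k["K"][1,1]+k["K"][1,2]] # col,row
def ray(c,px): # px col,row
    k=vision.calibration(c); d=np.array([(px[0]-k["K"][0,2])/k["K"][0,0],(px[1]-k["K"][1,2])/k["K"][1,1]])
    s=d.copy()
    for _ in range(20): s=d/(1+k["k1"]*(s@s))
    return -k["R"].T@k["t"], k["R"].T@np.array([s[0],s[1],1])
def unproj(c,px,z):
    o,d=ray(c,px); return o+d*(z-o[2])/d[2]
def crop(c,name,box,f=8,lines=None,im=None):
    if im is None: im=vision.read_camera(c)
    x0,y0,x1,y1=box
    s=cv2.resize(im[y0:y1,x0:x1,::-1],None,fx=f,fy=f,interpolation=cv2.INTER_CUBIC)
    if lines is not None:
        for L,col in lines:
            P=proj(c,L); P=((P-[x0,y0]+.5)*f).astype(int)
            cv2.polylines(s,[P.reshape(-1,1,2)],False,col,1)
    cv2.imwrite(f"pics/{name}.png",s); return im
E
python3 - <<'E'
from h import *
im=crop("top","topc1",(265,150,385,240),6)
cv2.imwrite("top0raw.png",im[:,:,::-1])
im=crop("side","sidec1",(240,140,370,260),5)
cv2.imwrite("side0raw.png",im[:,:,::-1])
for t in ["carving_board","tall_stone","cam_lever","lever_peg","cam_pivot","end_fence","side_fence","stone_toe","paste_tin","dark_seal","pebble","graver","lion","small_lion"]:
    for c in ("top","side"):
        try:
            for d in models.spot_in(t,c)[:4]: print(t,c,np.round(d["pixel"][::-1],1),round(d["confidence"],2), np.round(unproj(c,d["pixel"][::-1],26 if t in("carving_board",) else 0)[:2]))
        except Exception as e: print(t,c,e)
print(monitor.get_obs()["clock"])
E
```

```text
carving_board top [307.5 193.3] 0.78 [551. -28.]
carving_board side [292.8 216.2] 0.64 [541. -31.]
carving_board side [342.4 199.8] 0.44 [429. -66.]
tall_stone top [322.2 183.7] 0.79 [577. -62.]
tall_stone side [267.  159.3] 0.52 [ 580. -266.]
tall_stone side [291.6 218.3] 0.42 [542. -51.]
cam_lever side [314.1 214.3] 0.79 [492. -56.]
cam_lever side [341.2 196.1] 0.72 [ 423. -106.]
lever_peg top [299.8 207.8] 0.97 [519. -10.]
lever_peg side [307.4 213.9] 0.81 [506. -60.]
cam_pivot top [303.6 195. ] 0.96 [550. -18.]
cam_pivot side [294.6 219.1] 0.63 [536. -48.]
end_fence top [306.7 195.4] 0.8 [549. -26.]
end_fence side [293.3 220.5] 0.61 [539. -44.]
side_fence top [301.2 194.8] 0.7 [550. -13.]
side_fence top [233.9 192.9] 0.69 [553. 148.]
side_fence side [341.2 197.8] 0.73 [ 424. -100.]
side_fence side [291.3 220.5] 0.68 [543. -44.]
stone_toe top [323.5 182.5] 0.87 [580. -65.]
stone_toe side [280.8 188.2] 0.86 [ 556. -152.]
stone_toe side [344.3 197.8] 0.15 [ 417. -100.]
paste_tin top [276.4 248.4] 0.83 [423.  45.]
paste_tin top [235.5 193.8] 0.75 [551. 144.]
paste_tin side [300.7 295.1] 0.68 [547. 144.]
paste_tin side [359.5 243.3] 0.65 [414.  38.]
dark_seal top [368.9 197.3] 0.72 [ 545. -173.]
dark_seal top [308.4 193.8] 0.37 [553. -30.]
dark_seal top [234.2 193.9] 0.15 [551. 147.]
dark_seal side [289.8 164.5] 0.86 [ 525. -237.]
pebble top [336.1 246.1] 0.77 [429. -96.]
pebble side [346.2 199.6] 0.64 [414. -93.]
graver top [333.3 245.9] 0.66 [430. -89.]
graver top [302.1 194.7] 0.6 [550. -15.]
graver top [404.2 192.8] 0.57 [ 557. -258.]
graver side [268.9 158.9] 0.7 [ 575. -267.]
lion top [427.  172.5] 0.67 [ 607. -314.]
lion side [258.4 138.8] 0.53 [ 596. -359.]
lion side [291.3 137.5] 0.49 [ 509. -354.]
small_lion top [434.8 210.1] 0.66 [ 516. -332.]
small_lion side [293.2 137.9] 0.66 [ 504. -352.]
1.6
```

View pics/topc1.png

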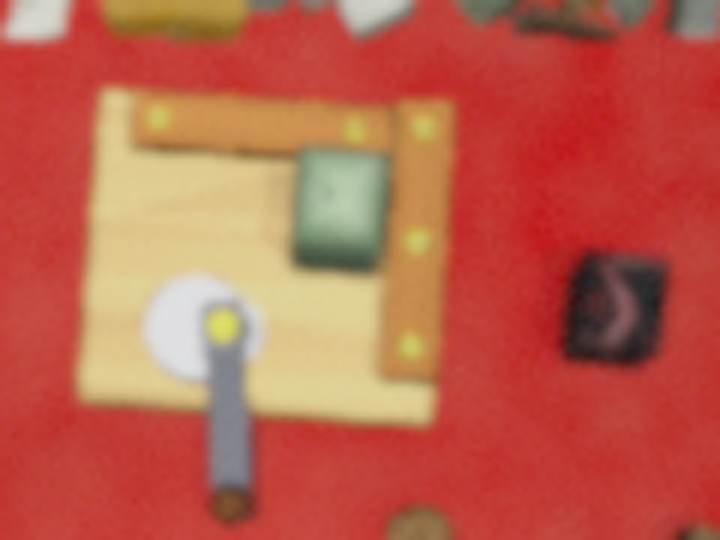

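View pics/sidec1.png

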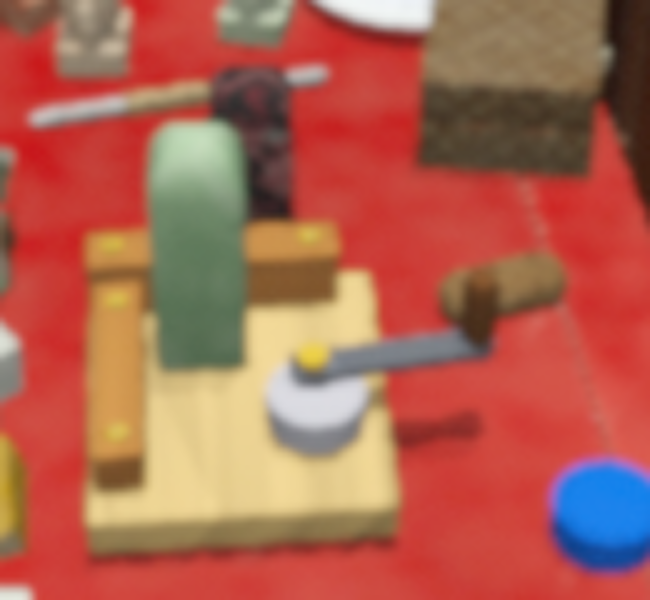

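```bash
cat > fit.py <<'E'
from h import *
from scipy.optimize import least_squares
def B2W(P,b):
    P=np.atleast_2d(np.asarray(P,float)); a=b[2]; c,s=np.cos(a),np.sin(a)
    return np.c_[b[0]+c*P[:,0]-s*P[:,1], b[1]+s*P[:,0]+c*P[:,1], P[:,2]]
def topp(p): return np.array(p)/6+[265,150]-.5
def sidep(p): return np.array(p)/5+[240,140]-.5
obs=[("top",topp(p),X) for p,X in [((103,88),(-70,43,26)),((80,393),(-70,-79,26)),((435,416),(67,-79,26)),((455,100),(67,42,56)),((433,380),(67,-64,56)),((378,376),(45,-64,56)),((137,93),(-56,40,48)),((133,148),(-56,19,48))]]
obs+=[("side",sidep(p),X) for p,X in [((88,527),(-70,43,26)),((397,510),(-70,-79,26)),((374,270),(67,-79,26)),((337,258),(45,-64,56)),((92,460),(-56,40,48)),((142,460),(-56,19,48)),((88,235),(67,42,56)),((335,222),(67,-64,56))]]
def res(b,cams=("top","side")):
    return np.concatenate([proj(c,B2W(X,b))[0]-p for c,p,X in obs if c in cams])
if __name__=="__main__":
    for cams in (("top",),("side",),("top","side")):
        s=least_squares(res,[555,-40,-np.pi/2],args=(cams,),loss="soft_l1"); print(cams,s.x[:2],np.degrees(s.x[2]),np.sqrt((s.fun**2).mean())); 
    print(np.round(s.fun.reshape(-1,2),1))
    np.save("b.npy",s.x)
E
python3 fit.py
```

```text
('top',) [572.24754515 -33.90961302] -93.38417101690354 0.6359626379655932
('side',) [571.08065366 -29.9930581 ] -93.47174748595762 0.5010276003165157
('top', 'side') [571.56661675 -32.30797176] -93.36243917063979 0.8039318746492415
[[-0.8  0.2]
 [-0.9  1.4]
 [-0.9  1.5]
 [-0.4  0.4]
 [ 0.3  0.2]
 [-0.2  0.2]
 [-1.2 -0.6]
 [-1.2 -0.7]
 [-0.9 -0.8]
 [ 0.6 -1.2]
 [-1.1  0. ]
 [ 0.3 -1. ]
 [-0.9 -0.7]
 [ 0.2 -1.3]
 [-0.7 -0.7]
 [-0.1 -0.5]]
```

View pics/top_ovA.png

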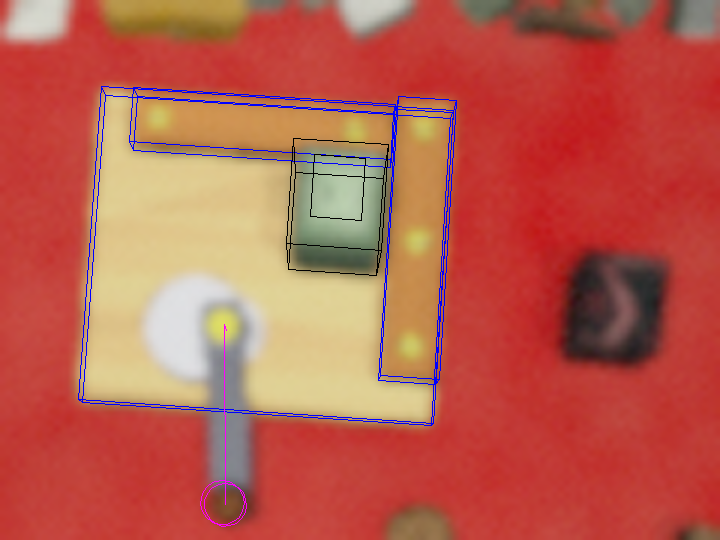

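View pics/side_ovA.png

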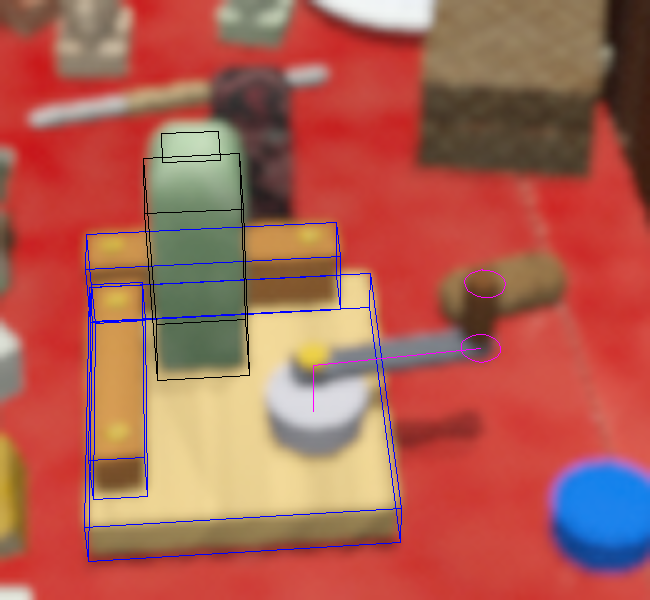

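```bash
cat > plan.py <<'E'
from h import *
from scipy.spatial.transform import Rotation as Rot
b=np.load("b.npy") if __import__("os").path.exists("b.npy") else None
Rb=Rot.from_euler("z",b[2]).as_matrix()
def bw(P): return Rb@np.asarray(P,float)+[b[0],b[1],0]
def wb(P): return Rb.T@(np.asarray(P,float)-[b[0],b[1],0])
TOE=9.0; SY=-3.5
def tool(theta,p,beta,flip=1):
    """tool axes in board frame: z=d, front-jaw dir j"""
    th,p,be=np.radians([theta,p,beta])
    x=np.array([1,0,0.]);e=np.array([0,np.sin(p),np.cos(p)])
    d=np.array([0,np.cos(p),-np.sin(p)]); j=-np.cos(be)*x+np.sin(be)*e
    S=Rot.from_euler("y",-th).as_matrix()
    d=S@d;j=S@j; y=j*flip
    return np.c_[np.cross(y,d),y,d], d, j, S
def pose(theta,p,beta,a,ytip=10,gap=0,flip=1,ov=17,toe=None,which="front"):
    """front pad corner contact at along a on stone centre line (stone tilted theta), tip at stone y=ytip; gap = clearance from face"""
    toe=TOE if toe is None else toe
    M,d,j,S=tool(theta,p,beta,flip)
    w=np.cross(d,j)  # width dir
    n=S@np.array([-1,0,0.]) # outward front
    s=1 if which=="front" else -1
    if which!="front": n=-n
    # pad centre-line corner offsets
    sg=1 if w@(-n)>0 else -1
    corner=s*42.5*j+sg*11*w   # offset of contact line from tcp axis
    # contact point on face at y=ytip (stone local), along
    pr=np.radians(p)
    at=a-ytip*np.tan(pr)
    loc=np.array([0 if which=="front" else 34.0,ytip,at]) 
    P=S@loc+np.array([toe,SY,26])+n*gap
    tcp=P-corner-d*ov
    Rw=Rb@M
    return bw(tcp), Rot.from_matrix(Rw).as_euler("xyz",degrees=True), tcp
if __name__=="__main__":
    for flip in (1,-1):
      for p in (15,30,45):
        for be in (0,15,25):
          out=[]
          for th in (0,20,40,60,75,90):
            bb=be
            P,o,t=pose(th,p,be,88,flip=flip)
            q=r.ik(list(P),list(o)); out.append("--" if q is None else str(np.round(q).astype(int).tolist()))
          print(flip,p,be,out)
E
python3 plan.py
```

```text
1 15 0 ['--', '--', '--', '--', '[22, 23, 137, 223, 71, 1]', '[25, 35, 131, 224, 80, -10]']
1 15 15 ['--', '--', '--', '--', '[-140, 125, 138, 90, 57, -55]', '[-138, 127, 133, 85, 61, -64]']
1 15 25 ['--', '--', '--', '--', '[-141, 124, 138, 89, 57, -44]', '[-139, 126, 133, 84, 60, -53]']
1 30 0 ['--', '--', '--', '[26, 9, 135, 250, 58, -8]', '[30, 24, 130, 248, 71, -12]', '[34, 39, 120, 248, 82, -20]']
1 30 15 ['--', '--', '--', '[24, 10, 138, 246, 59, 11]', '[29, 24, 131, 247, 71, 5]', '[32, 38, 124, 246, 82, -2]']
1 30 25 ['--', '--', '--', '[24, 11, 138, 245, 59, 22]', '[29, 25, 131, 246, 72, 16]', '[31, 39, 124, 245, 83, 9]']
1 45 0 ['[-21, -24, 138, 30, 25, -131]', '[0, -22, 138, -43, 24, -61]', '--', '--', '--', '--']
1 45 15 ['[-21, -26, 143, 34, 23, -119]', '[-1, -24, 142, -47, 22, -43]', '--', '--', '--', '--']
1 45 25 ['--', '[0, -24, 143, -49, 22, -31]', '--', '--', '--', '--']
-1 15 0 ['--', '--', '--', '--', '--', '--']
-1 15 15 ['--', '--', '--', '--', '[-140, 125, 138, 90, 57, 125]', '[-138, 127, 133, 85, 61, 116]']
-1 15 25 ['--', '--', '--', '--', '[-141, 124, 138, 89, 57, 136]', '[-139, 126, 133, 84, 60, 127]']
-1 30 0 ['--', '--', '--', '--', '--', '--']
-1 30 15 ['--', '--', '--', '--', '--', '--']
-1 30 25 ['--', '--', '--', '--', '--', '--']
-1 45 0 ['[-21, -24, 138, 30, 25, 49]', '[0, -22, 138, -43, 24, 119]', '--', '--', '--', '--']
-1 45 15 ['[-21, -26, 143, 34, 23, 61]', '[-1, -24, 142, -47, 22, 137]', '--', '--', '--', '--']
-1 45 25 ['--', '[0, -24, 143, -49, 22, 149]', '--', '--', '--', '--']
```

```bash
python3 - <<'E'
from plan import *
for p in (40,50,60,70,80,90,100):
  for be in (0,):
    for flip in (1,-1):
      out=[]
      for th in (0,10,20,30,40,50,60,70,80,90):
        P,o,t=pose(th,p,be,88,flip=flip,ytip=10 if p<70 else 0)
        q=r.ik(list(P),list(o)); out.append("--" if q is None else str(np.round(q).astype(int).tolist()))
      print(flip,p,be,*out)
E
```

```text
1 40 0 [-22, -26, 142, 44, 21, -145] [-12, -27, 143, 0, 14, -103] [-1, -25, 142, -53, 18, -53] -- -- -- -- -- -- --
-1 40 0 [-22, -26, 142, 44, 21, 35] [-12, -27, 143, 0, 14, 77] [-1, -25, 142, -53, 18, 127] -- -- -- -- -- -- --
1 50 0 [-20, -21, 134, 21, 30, -121] [-10, -22, 135, -8, 27, -94] [0, -21, 137, -38, 29, -66] [10, -15, 134, -59, 37, -47] [18, -5, 128, -69, 48, -38] [24, 5, 124, -76, 57, -32] -- -- -- --
-1 50 0 [-20, -21, 134, 21, 30, 59] [-10, -22, 135, -8, 27, 86] [0, -21, 137, -38, 29, 114] [10, -15, 134, -59, 37, 133] [18, -5, 128, -69, 48, 142] [24, 5, 124, -76, 57, 148] -- -- -- --
1 60 0 [-18, -14, 125, 11, 40, -111] [-9, -17, 129, -10, 38, -92] [2, -12, 124, -31, 41, -72] [10, -9, 126, -47, 47, -56] [18, -1, 122, -59, 55, -46] [24, 10, 115, -66, 64, -41] [29, 18, 113, -71, 72, -35] [32, 30, 105, -75, 80, -35] -- --
-1 60 0 [-18, -14, 125, 11, 40, 69] [-9, -17, 129, -10, 38, 88] [2, -12, 124, -31, 41, 108] [10, -9, 126, -47, 47, 124] [18, -1, 122, -59, 55, 134] [24, 10, 115, -66, 64, 139] [29, 18, 113, -71, 72, 145] [32, 30, 105, -75, 80, 145] -- --
1 70 0 [-16, -9
[... 1517 characters left out ...]
19] [20, 29, 86, -44, 90, 124] [24, 38, 81, -50, 97, 129] [28, 45, 79, -55, 103, 133] [29, 57, 69, -61, 109, 134] [30, 67, 63, -67, 115, 134]
1 100 0 [-12, 19, 85, -2, 86, -99] [-5, 16, 89, -10, 85, -90] [2, 18, 88, -19, 87, -80] [8, 25, 82, -27, 90, -72] [13, 30, 79, -34, 94, -65] [19, 34, 79, -40, 99, -58] [22, 45, 71, -46, 105, -54] [25, 51, 69, -51, 111, -49] [27, 61, 62, -57, 117, -47] [27, 72, 52, -64, 123, -48]
-1 100 0 [-12, 19, 85, -2, 86, 81] [-5, 16, 89, -10, 85, 90] [2, 18, 88, -19, 87, 100] [8, 25, 82, -27, 90, 108] [13, 30, 79, -34, 94, 115] [19, 34, 79, -40, 99, 122] [22, 45, 71, -46, 105, 126] [25, 51, 69, -51, 111, 131] [27, 61, 62, -57, 117, 133] [27, 72, 52, -64, 123, 132]
```

```bash
cat > p2.py <<'E'
from plan import *
H=42.6
def pos(delta,L,ov,toe=None,sy=None,dy=0):
    """delta: tool tilt from down toward +x_b; L: inner tip corner of lower/front finger, toe frame (x,z)"""
    toe=TOE if toe is None else toe; sy=SY if sy is None else sy
    de=np.radians(delta); d=np.array([np.sin(de),0,-np.cos(de)]); j=np.array([-np.cos(de),0,-np.sin(de)])
    Lw=np.array([toe+L[0],sy+dy,26+L[1]])
    tcp=Lw-H*j-ov*d
    M=np.c_[np.cross(j,d),j,d]
    return bw(tcp), Rot.from_matrix(Rb@M).as_euler("xyz",degrees=True)
prof=np.array([(34,80),(34,90),(33.6,95),(32,101),(29.5,105),(26,108),(22,110.5),(17,112),(12,110.5),(8,108)])
def Lset(gam,gL,s=None,clear=0):
    """stone frame: find U line touching profile (with clear), L at x=-gL ; returns L, s"""
    g=np.radians(gam); nrm=np.array([np.cos(g),np.sin(g)]); d=np.array([np.sin(g),-np.cos(g)])
    sup=(prof@nrm).max()+clear; k=(prof@nrm).argmax()
    # U = nrm*sup + d*q ; L=U-2H*nrm ; Lx=-gL
    q=(-gL-(sup-2*H)*nrm[0])/d[0]
    L=(sup-2*H)*nrm+q*d
    return L, q-prof[k]@d, prof[k]
def rotL(L,th):
    t=np.radians(th); return np.array([np.cos(t)*L[0]-np.sin(t)*L[1], np.sin(t)*L[0]+np.cos(t)*L[1]])
if __name__=="__main__":
    for g in (50,55,58,60,62,65):
        for gl in (4,7): print(g,gl,*Lset(g,gl))
    L,s,_=Lset(60,5)
    qq=None
    for ov in (4,17):
      for nm,de,l in [("app",60,L-110*np.array([np.sin(np.pi/3),-.5])),("in",60,L)]+[("rot%d"%t,60+t,rotL(L,t)) for t in (10,20)]+[("up",80,rotL((-2,88),28))]+[("low%d"%t,77,rotL((0,88),t)) for t in (45,60,75,90)]:
        P,o=pos(de,l,ov); q=r.ik(list(P),list(o)); print(ov,nm,np.round(P),np.round(o),None if q is None else np.round(q))
E
python3 p2.py
```

```text
50 4 [-4.         21.95228788] 32.32906989633591 [ 26. 108.]
50 7 [-7.         24.46958678] 28.412848028339067 [ 26. 108.]
55 4 [-4.         24.99623118] 23.03444459262359 [ 26. 108.]
55 7 [-7.        27.0968538] 19.37212082633922 [ 26. 108.]
58 4 [-4.         26.28060318] 22.580230295260193 [ 22.  110.5]
58 7 [-7.         28.15521124] 19.042695085173907 [ 22.  110.5]
60 4 [-4.         27.13062113] 19.168028937095585 [ 22.  110.5]
60 7 [-7.         28.86267194] 15.703927321957835 [ 22.  110.5]
62 4 [-4.        27.8294769] 15.854822259642987 [ 22.  110.5]
62 7 [-7.        29.4246052] 12.457112107575867 [ 22.  110.5]
65 4 [-4.         28.61620042] 11.041586581781095 [ 22.  110.5]
65 7 [-7.         30.01512339] 7.731452824893619 [ 22.  110.5]
4 app [572.  41. 148.] [-120.    0.  177.] [ 26.  35.  81. -50.  99. -53.]
4 in [567. -54.  93.] [-120.    0.  177.] [ 18.  34.  90. -54.  89. -51.]
4 rot10 [567. -42.  94.] [-110.    0.  177.] [ 21.  41.  85. -59.  96. -47.]
4 rot20 [568. -30.  93.] [-100.    0.  177.] [ 23.  50.  81. -64. 103. -44.]
4 up [570.  -2. 145.] [-100.    0.  177.] [ 26.
[... 328 characters left out ...]
 -44.]
17 app [573.  52. 154.] [-120.    0.  177.] [ 27.  35.  80. -50. 100. -53.]
17 in [567. -43.  99.] [-120.    0.  177.] [ 19.  34.  89. -53.  90. -51.]
17 rot10 [568. -30.  98.] [-110.    0.  177.] [ 22.  42.  84. -59.  97. -47.]
17 rot20 [569. -18.  95.] [-100.    0.  177.] [ 24.  50.  80. -64. 104. -45.]
17 up [571.  11. 148.] [-100.    0.  177.] [ 27.  46.  79. -64. 108. -48.]
17 low45 [572.  28. 134.] [-103.    0.  177.] [ 28.  47.  77. -61. 107. -48.]
17 low60 [572.  42. 115.] [-103.    0.  177.] [ 29.  50.  75. -60. 107. -47.]
17 low75 [573.  51.  94.] [-103.    0.  177.] [ 29.  52.  73. -59. 107. -46.]
17 low90 [573.  54.  71.] [-103.    0.  177.] [ 29.  55.  72. -59. 107. -45.]
```

Look-alikes, by top-image pixel:
- **Stone:** the candidates are the green stone on the board (322,184), the dark seal (369,197), the green-white slabs in the tray (~78–109,160) and the pile. The tall green one on the board is right, confirmed in the close crop.
- **Tins:** red (234,193) in line with the board's front is the paste_tin. Red (178,190) and blue (276,252) are not.

Moving to the approach pose now.

```bash
python3 - <<'E'
from p2 import *
L,s,_=Lset(60,6,clear=4)
print(L,s)
A=L-120*np.array([np.sin(np.pi/3),-.5])
P,o=pos(60,A,10)
r.move_to(list(P),list(o))
ob=monitor.get_obs(); print(ob["clock"],ob["ee_pos"],P,ob["orientation"],o,ob["contact_force"],r.finger_overhang,ob["width"])
crop("top","top_a1",(240,130,360,240),6); crop("side","side_a1",(240,120,400,260),5)
E
```

```text
[-6.         32.90412382] 14.549226783578579
3.7583 [573.38004737  56.91647259 161.2507551 ] [573.25063028  56.02863219 160.79680602] [-1.20054563e+02  6.25720907e-02  1.76692909e+02] [-120.            0.          176.63756083] [-0.21535403  0.58070888 -0.98458472] 17.0 85.40770324638763
```

View pics/top_a1.png

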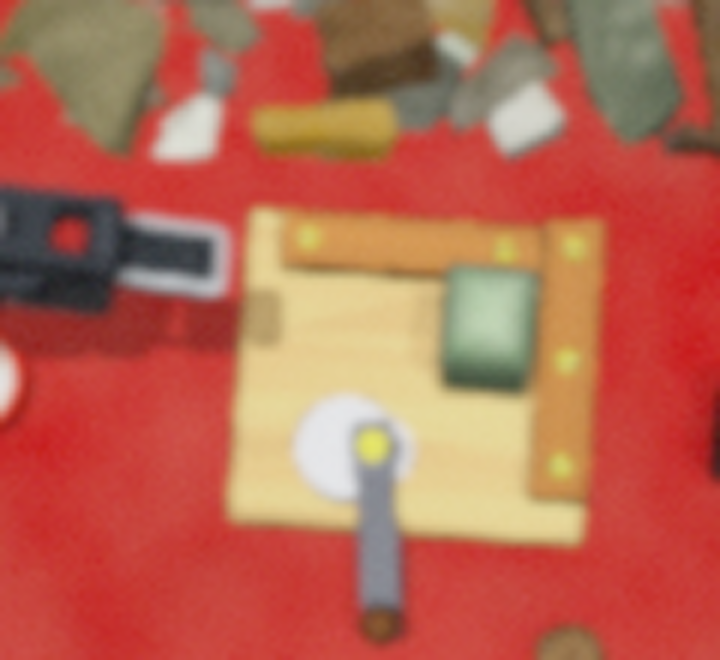

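View pics/side_a1.png

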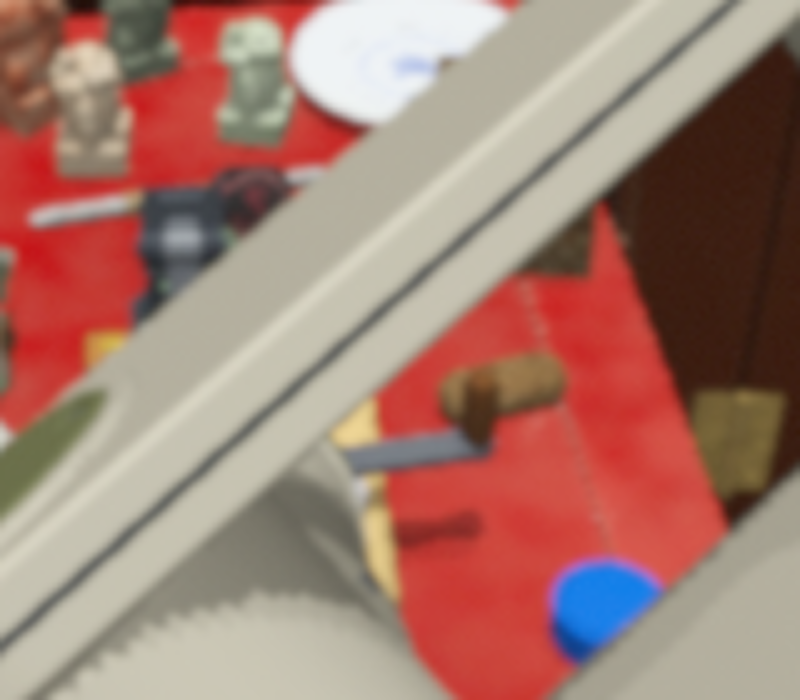

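```bash
python3 - <<'E'
from p2 import *
ob=monitor.get_obs(); M=Rot.from_euler("xyz",ob["orientation"],degrees=True).as_matrix(); t=ob["ee_pos"]
x,y,z=M.T
print("d",Rb.T@z,"j",Rb.T@y)
for ov in (0,4,10,17):
    for h in (42.6,57): 
        print(ov,h,[np.round((proj("top",t-h*y+ov*z+w*x)[0]-[240,130]+.5)*6) for w in (-11,11)], "low",[np.round((proj("top",t+h*y+ov*z+w*x)[0]-[240,130]+.5)*6) for w in (-11,11)])
E
```

```text
d [ 0.86565519  0.00138829 -0.50063875] j [-5.00639532e-01  2.60568662e-04 -8.65655816e-01]
0 42.6 [array([209., 230.]), array([204., 296.])] low [array([107., 255.]), array([102., 316.])]
0 57 [array([227., 225.]), array([222., 292.])] low [array([ 91., 259.]), array([ 86., 319.])]
4 42.6 [array([220., 232.]), array([215., 297.])] low [array([117., 256.]), array([113., 317.])]
4 57 [array([238., 227.]), array([233., 294.])] low [array([102., 260.]), array([ 97., 320.])]
10 42.6 [array([236., 234.]), array([231., 300.])] low [array([133., 258.]), array([128., 319.])]
10 57 [array([255., 230.]), array([250., 296.])] low [array([117., 262.]), array([112., 322.])]
17 42.6 [array([255., 237.]), array([250., 302.])] low [array([151., 261.]), array([146., 322.])]
17 57 [array([274., 232.]), array([269., 299.])] low [array([135., 265.]), array([130., 325.])]
```

```bash
python3 - <<'E'
from p2 import *
L,s,_=Lset(60,6,clear=4)
ob0=monitor.get_obs()
P,o=pos(60,L,4)
hit=r.move_linear(list(P),list(o),velocity=70,guard=6)
ob=monitor.get_obs(); print(hit,ob0["clock"],ob["clock"],ob["ee_pos"],P,ob["contact_force"]-ob0["contact_force"])
crop("top","top_a2",(240,130,360,240),6); crop("side","side_a2",(200,100,360,240),5)
E
```

```text
False 3.8583 5.8083 [567.06672941 -52.58275432  97.97911438] [566.85057586 -52.90271914  97.79680602] [-0.17863461 -0.51936385  0.54352406]
```

View pics/top_a2.png

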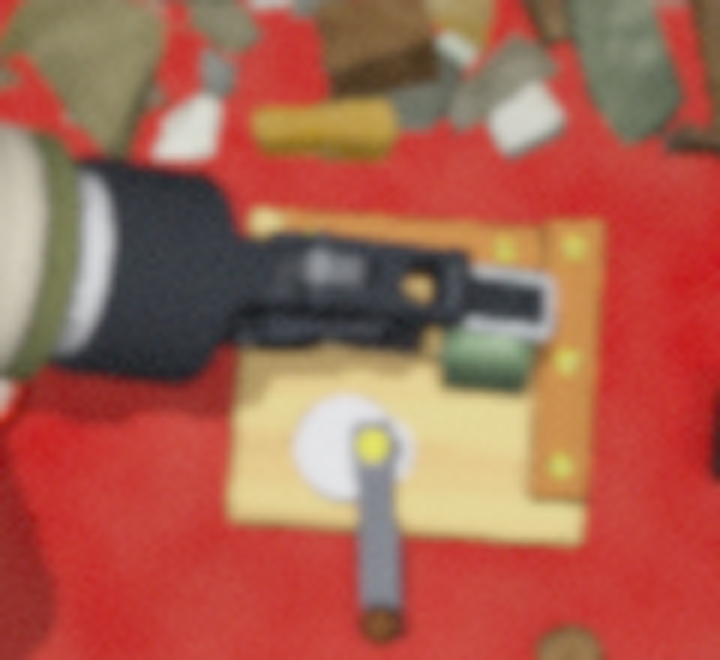

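View pics/side_a2.png

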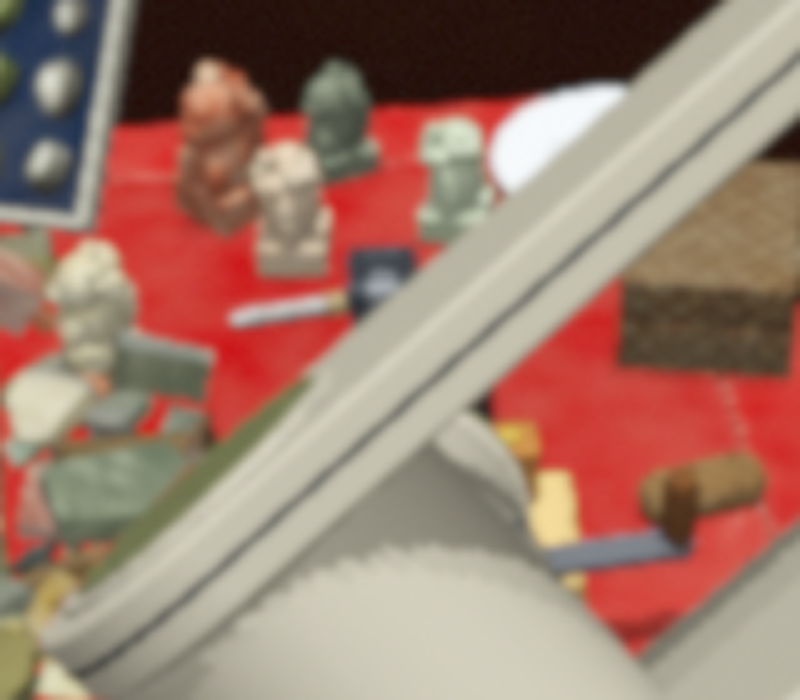

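```bash
python3 - <<'E'
from p2 import *
f=lambda P:np.round((proj("top",bw(P))[0]-[240,130]+.5)*6)
for z in (26,116,134):
  for y in (-19,0,19):
    if z==134: y=y*11/19
    print(z,y,[f((TOE+x,SY+y,z)) for x in (0,34)])
ob=monitor.get_obs(); M=Rot.from_euler("xyz",ob["orientation"],degrees=True).as_matrix(); t=ob["ee_pos"]; x,y,z=M.T
for h in (42.6,57): print(h,[f(wb(t-h*y+4*z+w*x)) for w in (-11,11)])
E
```

```text
26 -19 [array([439., 389.]), array([527., 395.])]
26 0 [array([442., 341.]), array([530., 347.])]
26 19 [array([446., 292.]), array([533., 298.])]
116 -19 [array([437., 363.]), array([532., 370.])]
116 0 [array([440., 311.]), array([536., 317.])]
116 19 [array([444., 258.]), array([539., 264.])]
134 -11.0 [array([438., 335.]), array([535., 341.])]
134 0.0 [array([440., 304.]), array([537., 310.])]
134 11.0 [array([442., 273.]), array([539., 279.])]
42.6 [array([545., 280.]), array([541., 342.])]
57 [array([567., 276.]), array([563., 339.])]
```

```bash
python3 - <<'E'
from p2 import *
L,s,_=Lset(60,6); print(L,s)
f0=monitor.get_obs()["contact_force"]
def go(de,l,v,g=None):
    P,o=pos(de,l,4); h=r.move_linear(list(P),list(o),velocity=v,guard=g); ob=monitor.get_obs()
    print(round(de),np.round(l,1),h,round(ob["clock"],2),"F_b",np.round(Rb.T@(ob["contact_force"]-f0),2),"err",np.round(Rb.T@(ob["ee_pos"]-P),2)); return h
go(60,L,20,8)
for th in (4,8,12):
    if go(60+th,rotL(L,th),20,10): break
crop("top","top_a3",(240,130,360,240),6)
E
```

```text
[-6.         28.28532167] 16.858627860337084
60 [-6.  28.3] False 6.29 F_b [ 1.24 -0.51  4.89] err [0.04 0.17 0.33]
64 [-8.  27.8] False 6.68 F_b [1.   1.08 7.96] err [-0.1   0.4   0.78]
68 [-9.9 27.2] False 7.08 F_b [0.25 1.16 8.21] err [-0.19  0.39  0.85]
72 [-11.7  26.4] False 7.47 F_b [-0.    0.85  9.77] err [-0.32  0.35  0.8 ]
```

View pics/top_a3.png

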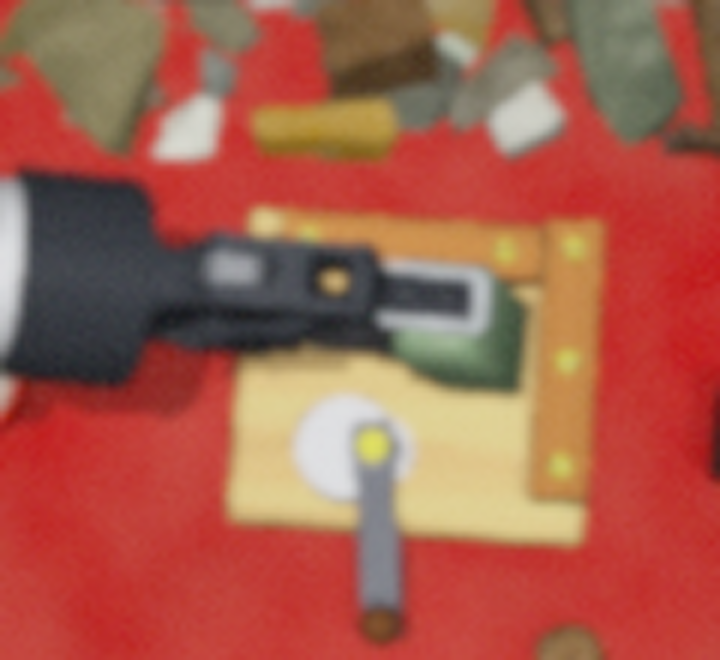

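```bash
cat > go.py <<'E'
from p2 import *
def go(de,l,v,g=None,q=False,**k):
    P,o=pos(de,l,4,**k); h=r.move_linear(list(P),list(o),velocity=v,guard=g); ob=monitor.get_obs()
    if not q: print(round(de),np.round(l,1),h,round(ob["clock"],2),"F_b",np.round(Rb.T@(ob["contact_force"]),2),"err",np.round(Rb.T@(ob["ee_pos"]-P),2)); 
    return h
E
python3 - <<'E'
from go import *
L,s,_=Lset(60,6)
go(72,rotL(L,12)+[-.6,1.2],10)
go(75,rotL(L,15)+[-.6,1.2],20,12)
crop("top","top_a4",(240,130,360,240),6)
E
```

```text
72 [-12.3  27.6] False 7.8 F_b [0.49 0.27 3.24] err [-0.12 -0.06 -0.16]
75 [-13.7  27. ] False 8.12 F_b [-0.59  0.16  7.92] err [-0.15  0.08  0.5 ]
```

View pics/top_a4.png

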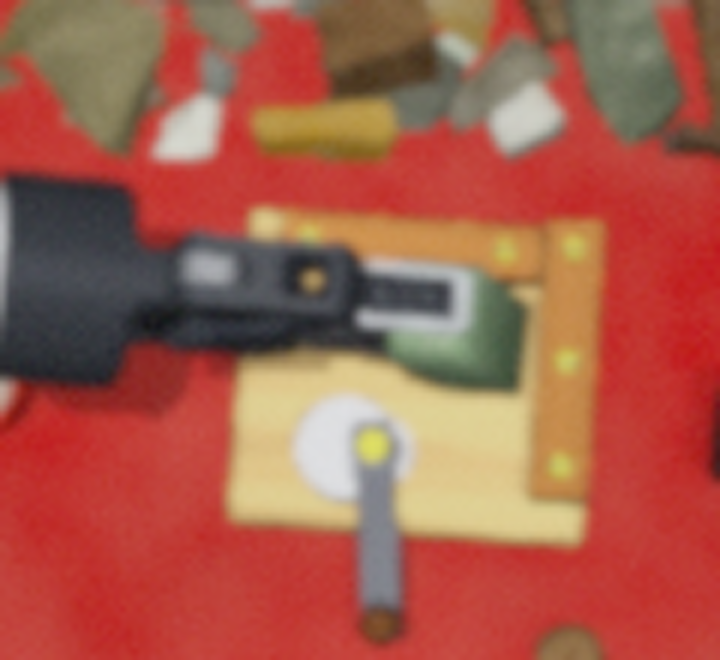

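```bash
cat > ovs.py <<'E'
from go import *
def stone_lines(th,toe,sy=SY):
    pr=np.array([(0,0),(34,0),(34,90),(32,101),(26,108),(17,112),(8,108),(2,101),(0,90),(0,0)],float)
    R=np.array([rotL(p,th) for p in pr]); out=[]
    for y,ins in ((-19,0),(19,0)):
        out.append([(toe+a,sy+y*(1 if p[1]<=90 else (17/19. if p[1]<105 else 11/19.)),26+c) for (a,c),p in zip(R,pr)])
    for k in (0,1,2,8): out.append([(toe+R[k][0],sy-19,26+R[k][1]),(toe+R[k][0],sy+19,26+R[k][1])])
    return [np.array([bw(p) for p in l]) for l in out]
def show(cam,name,bx,f,th,toe,sy=SY,im=None):
    lines=[(l,(0,255,255)) for l in stone_lines(th,toe,sy)]
    ob=monitor.get_obs(); M=Rot.from_euler("xyz",ob["orientation"],degrees=True).as_matrix(); t=ob["ee_pos"]; x,y,z=M.T
    for s,c in ((-1,(255,0,0)),(1,(255,0,255))):
        for h in (42.6,57): lines.append((np.array([t+s*h*y+4*z-11*x,t+s*h*y+4*z+11*x,t+s*h*y-46*z+11*x,t+s*h*y-46*z-11*x,t+s*h*y+4*z-11*x]),c))
    return crop(cam,name,bx,f,lines,im)
E
python3 - <<'E'
from ovs import *
im=vision.read_camera("top")
for th in (10,14): show("top",f"ov4_{th}",(290,150,350,205),12,th,TOE,im=im)
a=cv2.imread("pics/ov4_10.png"); b_=cv2.imread("pics/ov4_14.png")
cv2.imwrite("pics/ov4.png",cv2.resize(np.vstack([a,b_]),None,fx=.45,fy=.45))
E
```

```text
(no output)
```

View pics/ov4_10.png

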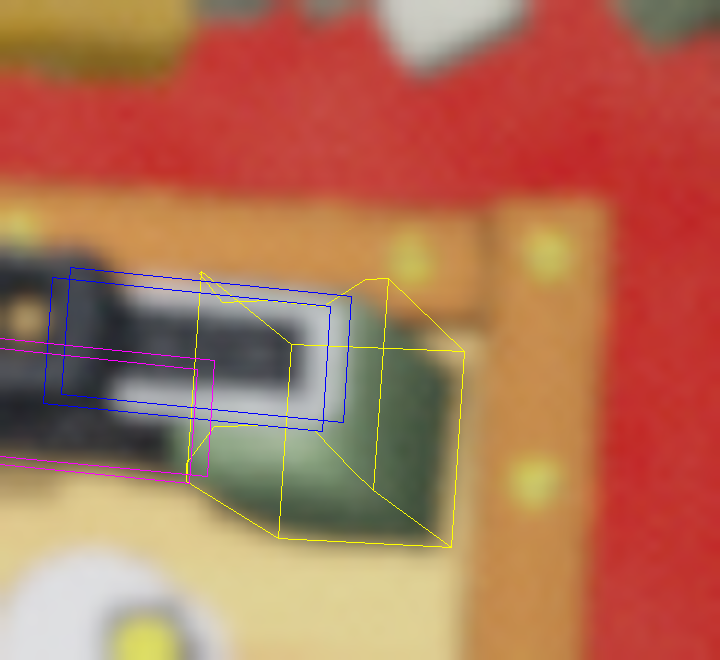

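View pics/ov4_14.png

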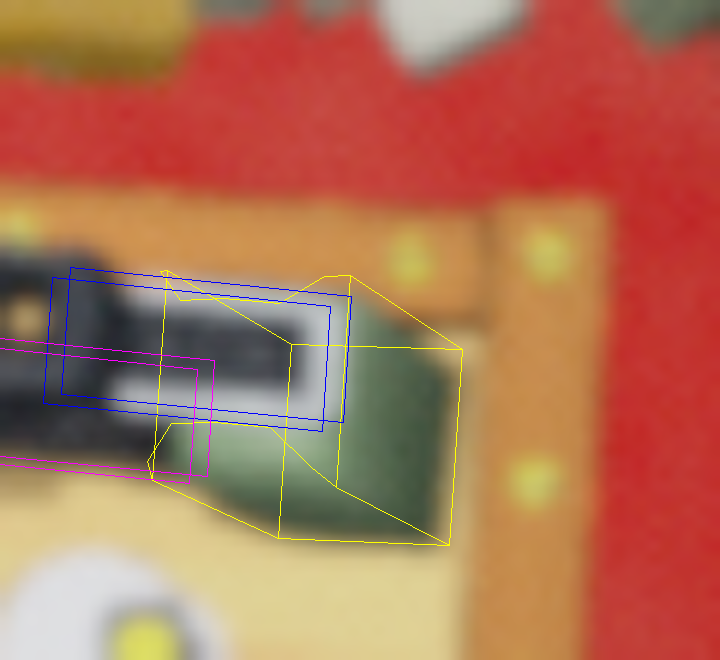

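```bash
cat > st.py <<'E'
from ovs import *
from scipy.interpolate import PchipInterpolator
# offset from side vs height, smooth
_h=np.array([90,95.5,101,104.5,108,110,111.3,112]); _o=np.array([0,.4,2,4.2,8,11.2,14,17])
hh=np.linspace(90,112,200); oo=PchipInterpolator(_h,_o)(hh)
PR=np.vstack([np.c_[34-oo,hh],np.c_[oo,hh]])
def Lz(delta,theta,Lx,press):
    """L z (toe frame) so that upper inner face overlaps stone by press; L x given"""
    nr=np.array([np.cos(np.radians(delta)),np.sin(np.radians(delta))])
    Q=np.array([rotL(p,theta) for p in PR]); k=(Q@nr).argmax(); sup=Q[k]@nr-press
    z=(sup-85.2-Lx*nr[0])/nr[1]
    L=np.array([Lx,z]); U=L+85.2*nr; d=np.array([nr[1],-nr[0]])
    return L, (U-Q[k])@d, Q[k], PR[k]
E
python3 - <<'E'
from st import *
for de,th,lx in [(75,10,-12.2),(78,12.5,-12.7),(82,15,-13.3),(85,17.5,-13.8),(88,20,-14.5)]:
    L,s,c,m=Lz(de,th,lx,.6); print(de,th,np.round(L,1),"overhang",round(s,1),"contact",np.round(c,1),np.round(m,1),"gapL",round(-np.tan(np.radians(th))*L[1]-lx,1))
E
```

```text
75 10 [-12.2  27.7] overhang 8.6 contact [  1.7 112.8] [ 21.3 110.8] gapL 7.3
78 12.5 [-12.7  27.1] overhang 8.5 contact [ -3.2 112.8] [ 21.3 110.8] gapL 6.7
82 15 [-13.3  26.6] overhang 7.1 contact [ -8.4 112.6] [ 21.1 110.9] gapL 6.2
85 17.5 [-13.8  26. ] overhang 7.3 contact [-13.5 112.1] [ 20.8 111. ] gapL 5.6
88 20 [-14.5  25.4] overhang 6.9 contact [-18.4 111.4] [ 20.8 111. ] gapL 5.2
```

```bash
python3 - <<'E'
from st import *
for de,th,lx in [(75,10,-12.2),(78,12.5,-12.7),(82,15,-13.3),(85,17.5,-13.8),(88,20,-14.5)]:
    L,s,c,m=Lz(de,th,lx,.6)
    if go(de,L,15,12,toe=7.5): break
show("top","ov5",(280,150,350,205),11,20,6)
E
```

```text
75 [-12.2  27.7] False 8.47 F_b [ 0.79 -0.26  3.52] err [-0.02 -0.08 -0.08]
78 [-12.7  27.1] False 8.81 F_b [0.14 0.71 7.52] err [-0.13  0.04  0.44]
82 [-13.3  26.6] False 9.2 F_b [-0.99  0.67  7.31] err [-0.2  -0.02  0.24]
85 [-13.8  26. ] True 9.45 F_b [ 1.26 -3.02  8.01] err [-0.43  0.26  1.84]
```

View pics/ov5.png

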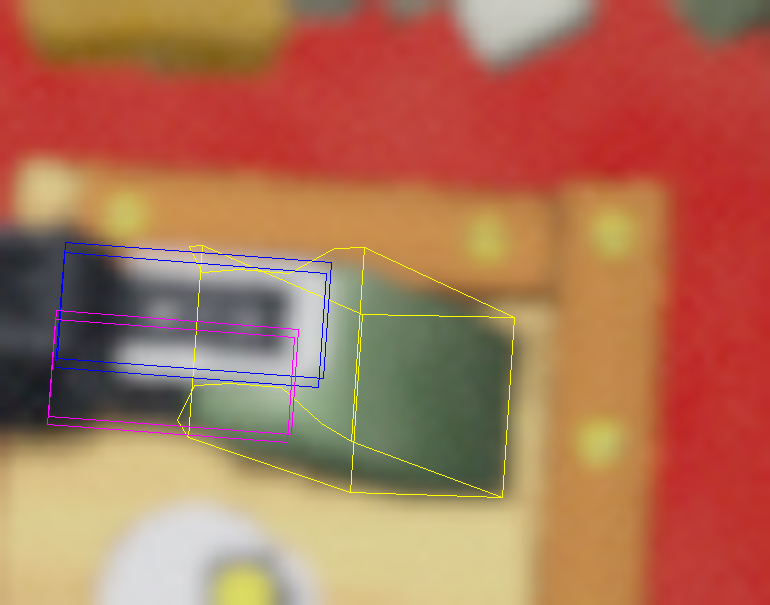

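```bash
python3 - <<'E'
from st import *
ob=monitor.get_obs(); print(ob["orientation"], Rb.T@ob["contact_force"])
# current L in toe(7.5) frame
M=Rot.from_euler("xyz",ob["orientation"],degrees=True).as_matrix(); t=ob["ee_pos"]
Lw=wb(t+H*M[:,1]+4*M[:,2]); print("L",Lw-[7.5,SY,26])
de=-180-ob["orientation"][0]; de=180+ob["orientation"][0]; print(de)
l=Lw-[7.5,SY,26]
for k in (0.6,1.2):
    go(de,[l[0],l[2]+k],8,12,toe=7.5,dy=l[1])
show("top","ov6",(280,150,350,205),11,20,6)
E
```

```text
[-9.47996318e+01  1.13014224e-01  1.76632932e+02] [ 0.85915028 -1.28105804  7.23943008]
L [-14.02470749   0.33153204  27.8390517 ]
85.20036819472921
85 [-14.   28.4] False 9.75 F_b [-0.66 -1.64  2.5 ] err [-0.03 -0.31 -0.53]
85 [-14.  29.] False 10.0 F_b [-2.46 -0.99 -3.46] err [-0.   -0.18 -0.78]
```

View pics/ov6.png

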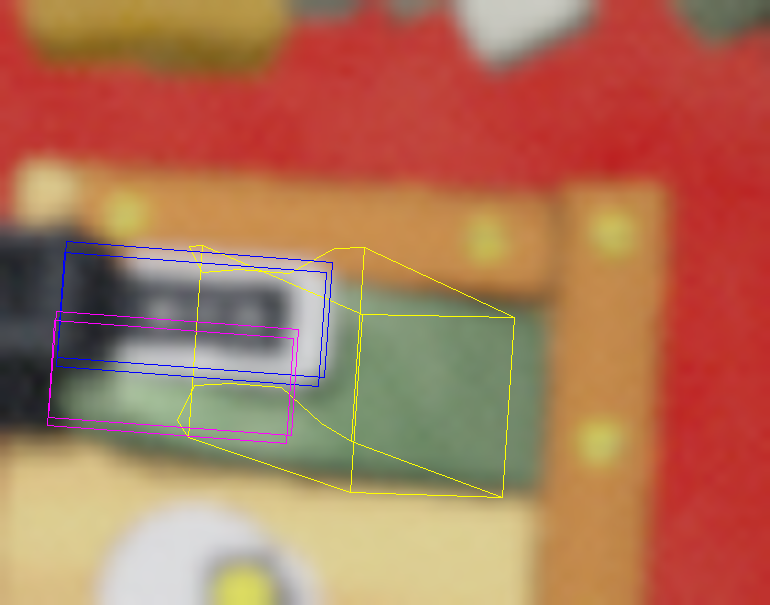

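```bash
python3 - <<'E'
from st import *
im=vision.read_camera("top")
o=[]
for th,toe in ((35,12),(45,17),(55,22)):
    show("top",f"t",(270,150,350,205),9,th,toe,im=im); o.append(cv2.imread("pics/t.png"))
cv2.imwrite("pics/ov7.png",cv2.resize(np.vstack(o),None,fx=.55,fy=.55))
crop("side","side7",(200,100,360,240),5)
E
```

```text
(no output)
```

View pics/ov7.png

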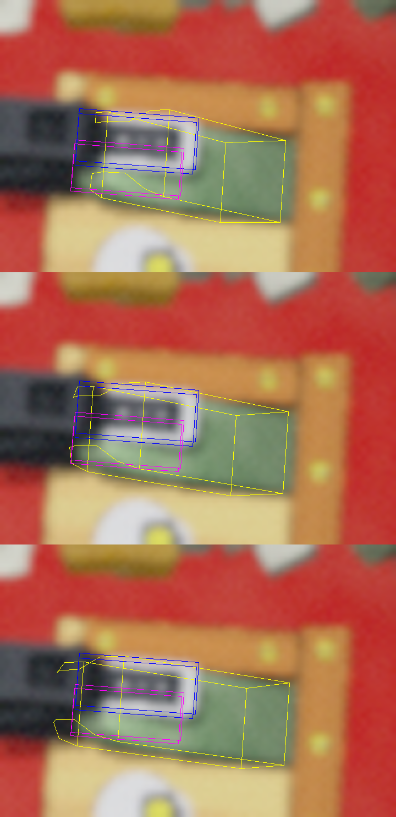

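```bash
python3 - <<'E'
from st import *
th=42
for a,de in ((41,85),(60,81),(78,77),(93,76)):
    if go(de,rotL((0,a),th),35,10,toe=19.7): break
show("top","ov8",(260,150,350,205),8,42,19.7)
E
```

```text
85 [-27.4  30.5] False 10.4 F_b [-1.31  1.28 -2.39] err [-0.01  0.07  0.19]
81 [-40.1  44.6] False 11.04 F_b [-1.44  0.8  -1.21] err [-0.24  0.26  0.68]
77 [-52.2  58. ] False 11.65 F_b [-0.85 -0.12 -0.51] err [-0.2   0.2   0.57]
76 [-62.2  69.1] False 12.21 F_b [-1.16 -0.04  0.15] err [-0.2   0.15  0.29]
```

View pics/ov8.png

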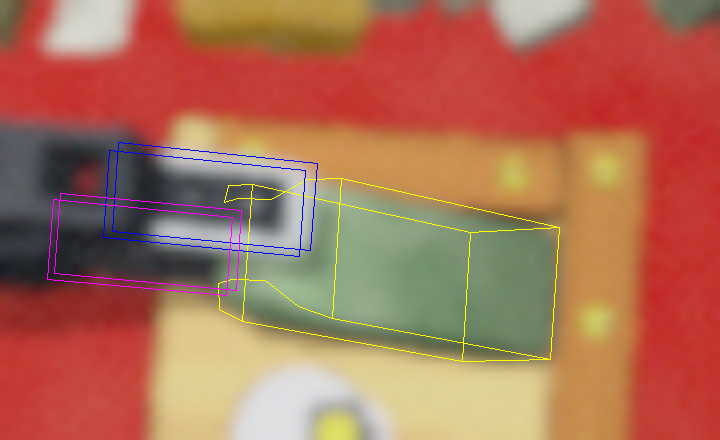

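```bash
python3 - <<'E'
from st import *
for th in (50,58,66,74,80):
    if go(76,rotL((0,95),th),30,12,toe=19.7): break
show("top","ov9",(260,150,350,205),8,th,19.7)
E
```

```text
76 [-72.8  61.1] False 12.85 F_b [ 0.34 -0.61 -1.59] err [-0.05 -0.05 -0.24]
76 [-80.6  50.3] False 13.44 F_b [-0.69  0.38 -1.49] err [-0.06 -0.03 -0.17]
76 [-86.8  38.6] False 14.03 F_b [-0.05 -0.   -1.53] err [-0.05 -0.01 -0.14]
76 [-91.3  26.2] False 14.62 F_b [-0.44  0.27 -1.22] err [-0.01 -0.05 -0.16]
76 [-93.6  16.5] False 15.11 F_b [ 0.43  0.6  -0.62] err [ 0.03 -0.1  -0.24]
```

View pics/ov9.png

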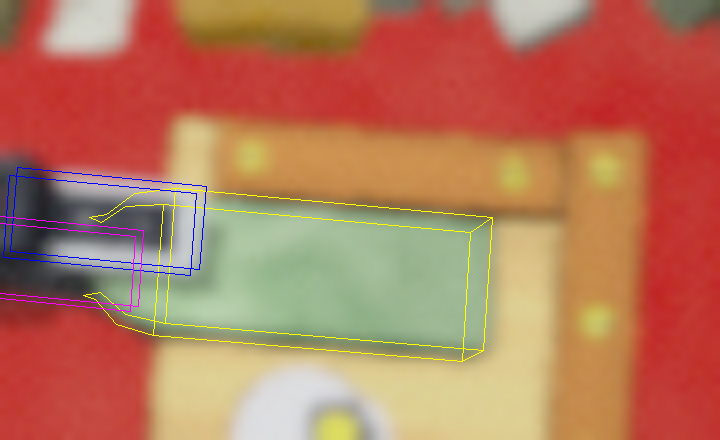

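```bash
python3 - <<'E'
from st import *
for l in (rotL((0,95),85),(-95,2),(-95,-2),(-95,-5)):
    if go(76,l,20,12,toe=19.7): break
show("top","ov10",(260,150,350,205),8,90,19.7)
E
```

```text
76 [-94.6   8.3] False 15.72 F_b [-0.02 -0.19 -2.09] err [-0.01 -0.05 -0.11]
76 [-95   2] False 16.19 F_b [ 0.86 -0.53 -2.49] err [ 0.04 -0.06 -0.16]
76 [-95  -2] True 16.43 F_b [ 1.27 -0.12  3.37] err [0.15 0.46 2.12]
```

View pics/ov10.png

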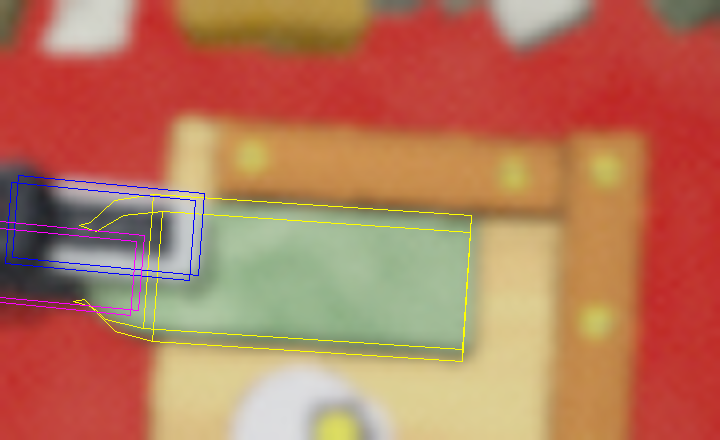

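```bash
python3 - <<'E'
from st import *
for _ in range(2):
    ob=monitor.get_obs(); print(ob["clock"],Rb.T@ob["contact_force"],Rb.T@ob["ft_torque"],wb(ob["ee_pos"])); r.wait(.1)
im=crop("side","side11",(220,130,380,270),5)
im=crop("top","top11",(200,130,350,240),5)
E
```

```text
16.475 [1.58472438 0.77015065 4.43205889] [0.06758254 0.0137021  0.10257151] [-68.66473087  -3.06529971  68.38200059]
16.575 [1.83200483 1.88422435 5.39590115] [ 0.12670087 -0.03220798  0.16309041] [-68.59032964  -3.12287761  68.25846204]
```

View pics/side11.png

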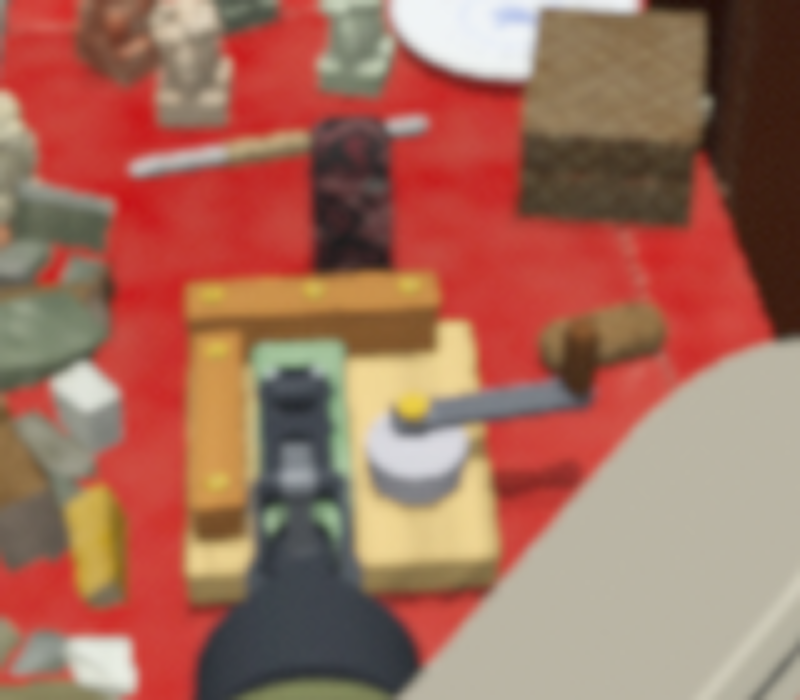

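View pics/top11.png

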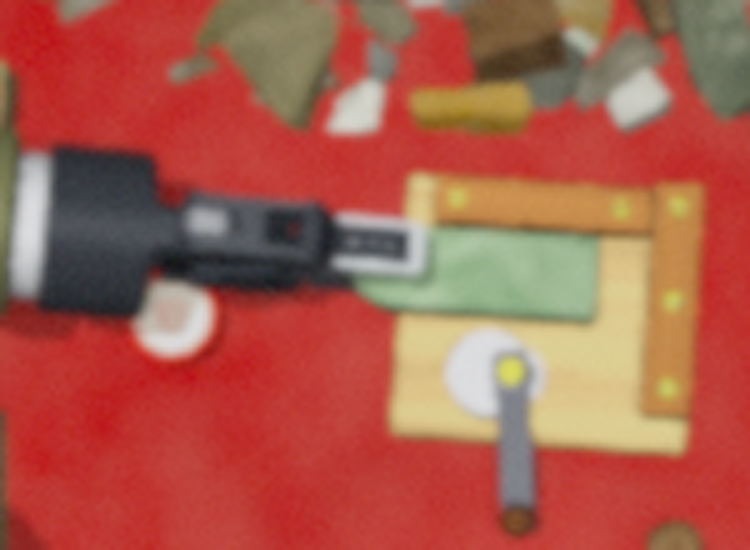

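```bash
python3 - <<'E'
from st import *
ob=monitor.get_obs(); M=Rot.from_euler("xyz",ob["orientation"],degrees=True).as_matrix(); d=M[:,2]
for k,v in ((25,40),(95,120)):
    P=ob["ee_pos"]-k*d
    h=r.move_linear(list(P),velocity=v,guard=15); o2=monitor.get_obs(); print(h,o2["clock"],Rb.T@o2["contact_force"],wb(o2["ee_pos"]))
im=vision.read_camera("top"); crop("top","top12",(220,130,350,240),6,[(l,(0,255,255)) for l in stone_lines(90,20)],im=im)
crop("side","side12",(220,130,380,270),5)
E
```

```text
False 17.5583 [-1.26325609  0.41639598 -0.08313323] [-92.90381987  -3.21165789  74.03772362]
False 18.2917 [ 0.75072622 -0.28136277 -0.51980107] [-160.45335409   -3.29363834   90.64598778]
```

View pics/top12.png

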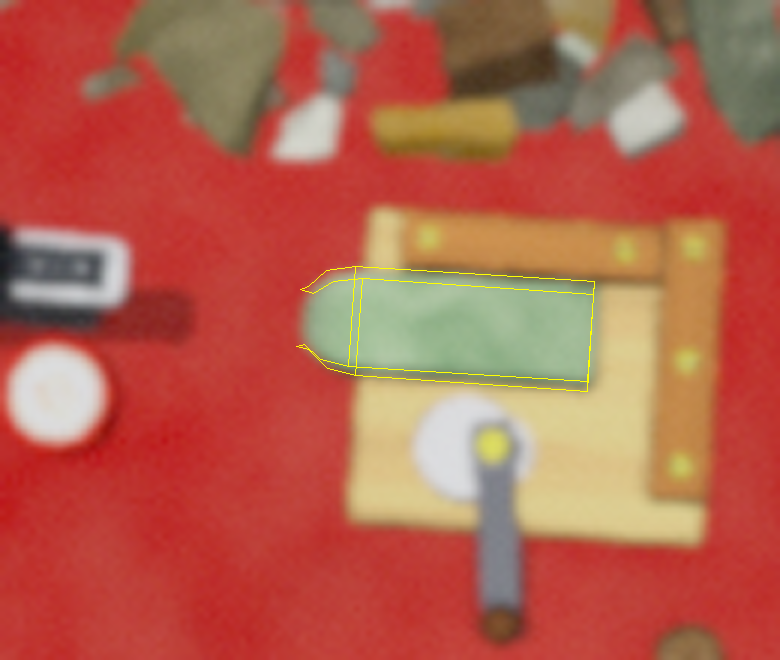

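View pics/side12.png

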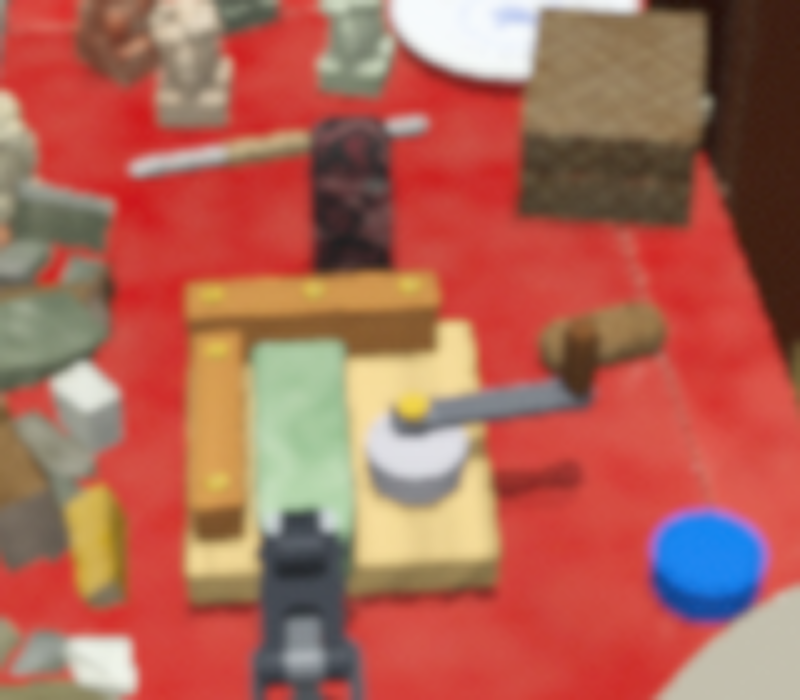

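```bash
python3 - <<'E'
from st import *
print("tin",wb(unproj("top",(235,194),10)))
def dn(x,y,ztip,delta=0,ov=17):
    de=np.radians(delta); d=np.array([np.sin(de),0,-np.cos(de)]); j=np.array([-np.cos(de),0,-np.sin(de)])
    return list(bw(np.array([x,y,ztip])-ov*d)), list(Rot.from_matrix(Rb@np.c_[np.cross(j,d),j,d]).as_euler("xyz",degrees=True))
P,o=dn(-128,SY,120); print(r.ik(P,o),monitor.get_obs()["joints"])
r.move_to(P,o); eoat.clamp(squeeze=20)
ob=monitor.get_obs(); print(ob["clock"],wb(ob["ee_pos"]),ob["width"],r.finger_overhang)
P,o=dn(-128,SY,36); h=r.move_linear(P,o,velocity=120,guard=15)
ob=monitor.get_obs(); print(h,ob["clock"],wb(ob["ee_pos"]))
crop("top","top13",(220,130,350,240),6);crop("side","side13",(220,130,380,270),5)
E
```

```text
tin [-174.27947699  -32.04313339   10.        ]
[ 4.40365014e+00  9.44550557e+00  9.49661682e+01 -5.08888749e-14
  7.55883262e+01 -8.22339107e+01] [ 33.97152997  58.1513139   62.98007956 -56.50841204 112.38607335
 -47.40612045]
20.2 [-127.96216816   -3.43786146  137.10104968] -0.159551096618826 17.0
False 21.05 [-128.10551788   -2.85228134   53.81712901]
```

View pics/top13.png

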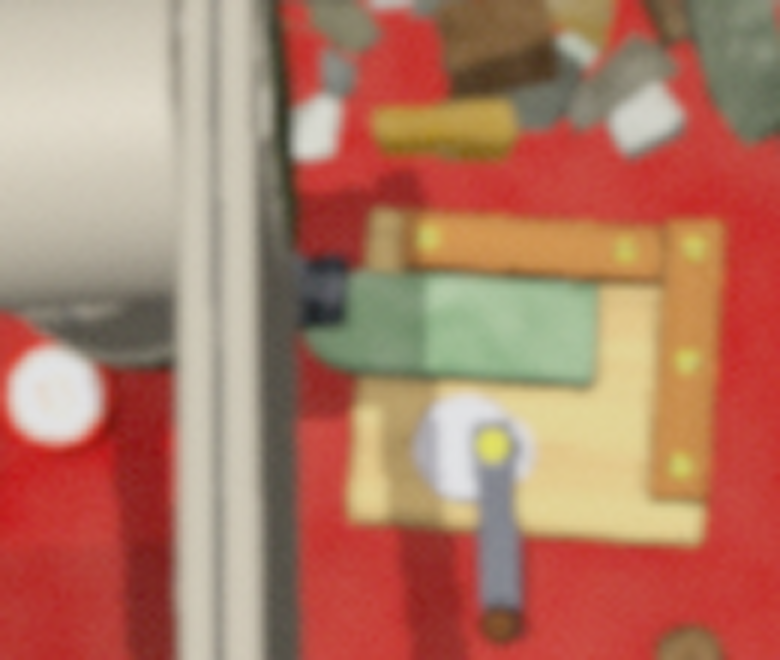

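View pics/side13.png

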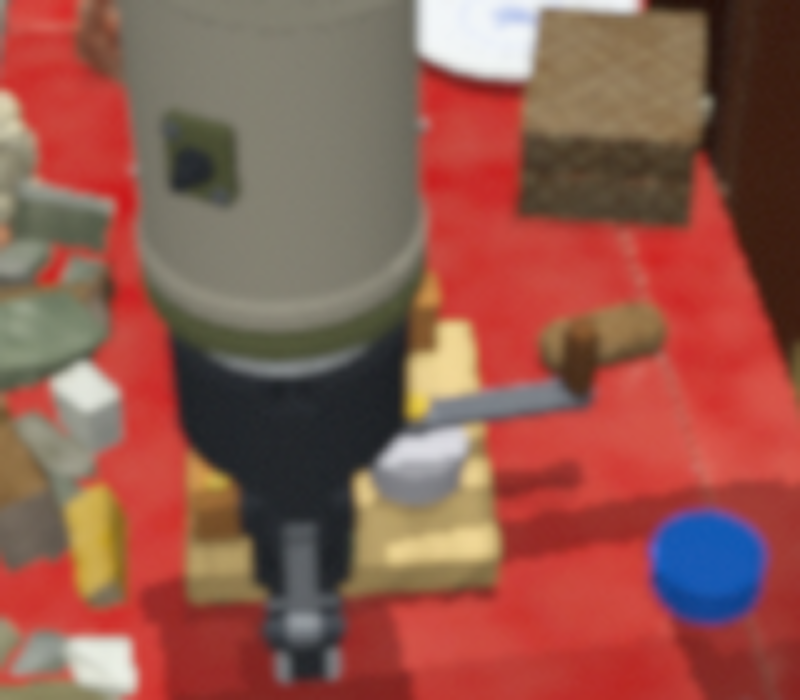

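```bash
cat > dn.py <<'E'
from st import *
def dn(x,y,ztip,delta=0,ov=17,yaw=0):
    de=np.radians(delta); d=np.array([np.sin(de),0,-np.cos(de)]); j=np.array([-np.cos(de),0,-np.sin(de)])
    Q=Rot.from_euler("z",yaw,degrees=True).as_matrix()
    return list(bw(np.array([x,y,ztip])-ov*(Q@d))), list(Rot.from_matrix(Rb@Q@np.c_[np.cross(j,d),j,d]).as_euler("xyz",degrees=True))
def lin(x,y,z,v,g=None,yaw=0,say=True):
    P,o=dn(x,y,z,yaw=yaw); h=r.move_linear(P,o,velocity=v,guard=g); ob=monitor.get_obs()
    if say: print((x,y,z),h,round(ob["clock"],2),"at",np.round(wb(ob["ee_pos"]),1),"F",np.round(Rb.T@ob["contact_force"],1))
    return h
E
python3 - <<'E'
from dn import *
lin(-112,SY,38,60,8)
h=lin(-76,SY,38,20,8)
im=vision.read_camera("top"); crop("top","top14",(220,130,350,240),6,[(l,(0,255,255)) for l in stone_lines(90,45,0)],im=im)
E
```

```text
(-112, -3.5, 38) False 21.57 at [-111.4   -3.3   55.3] F [ 0.1  0.1 -0.3]
(-76, -3.5, 38) True 23.13 at [-78.6  -3.5  54.9] F [-2.3  0.2  2.8]
```

View pics/top14.png

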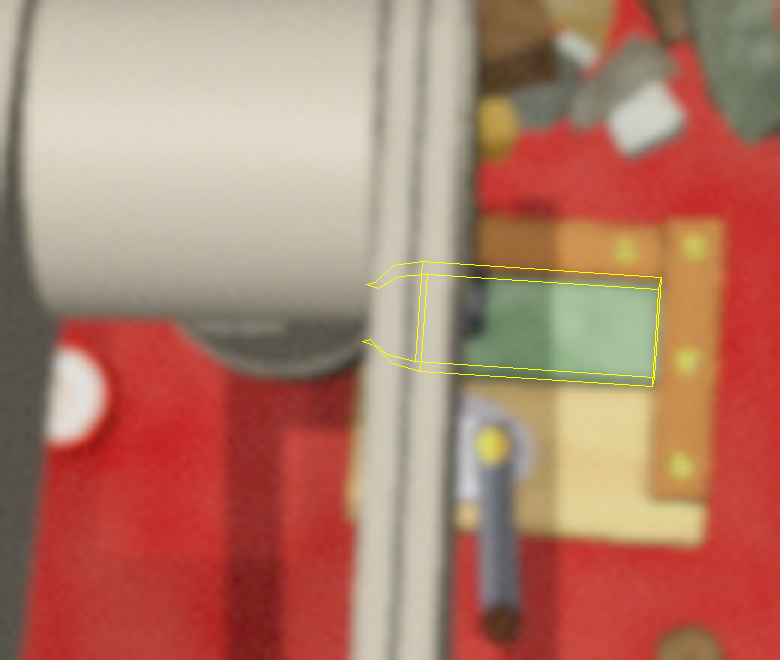

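```bash
cat > lev.py <<'E'
from dn import *
def lp(phi,off):
    a=np.radians(-80)-phi; pk=np.array([-15+68*np.cos(a),-48.5+68*np.sin(a)]); t=np.array([np.sin(a),-np.cos(a)])
    c=pk-t*off; return c[0],c[1],np.degrees(a)+90
E
python3 - <<'E'
from lev import *
for px,z in (((500/6+219.5,622/6+129.5),87),((492/6+219.5,445/6+129.5),56)): print(wb(unproj("top",px,z)))
for phi in np.arange(0,1.8,.25):
    x,y,w=lp(phi,24); P,o=dn(x,y,58,yaw=w); q=r.ik(P,o); print(round(phi,2),np.round((x,y,w)),None if q is None else np.round(q))
E
```

```text
[  -5.77640593 -115.02834786   87.        ]
[-14.27075286 -48.22212288  56.        ]
0.0 [  20. -111.   10.] [ -12.   -5.  117.    0.   68. -109.]
0.25 [   4. -118.   -4.] [-10.  -6. 118.   0.  68. -92.]
0.5 [ -14. -121.  -19.] [ -8.  -7. 118.  -0.  68. -76.]
0.75 [ -32. -119.  -33.] [ -6.  -6. 118.   0.  68. -59.]
1.0 [ -49. -112.  -47.] [ -4.  -5. 117.   0.  68. -43.]
1.25 [ -63. -102.  -62.] [ -2.  -3. 115.  -0.  68. -27.]
1.5 [-75. -88. -76.] [ -0.  -0. 112.   0.  68. -11.]
1.75 [-83. -72. -90.] [  0.   2. 110.  -0.  68.   4.]
```

```bash
python3 - <<'E'
from lev import *
lin(-100,SY,38,80)
lin(-100,SY,112,150)
x,y,w=lp(0.05,40); P,o=dn(x,y,112,yaw=w); r.move_to(P,o)
lin(x,y,59,120,10,yaw=w)
im=vision.read_camera("top"); crop("top","top15",(260,130,390,240),6,[(l,(0,255,255)) for l in stone_lines(90,45,0)],im=im)
crop("side","side15",(220,130,380,270),5)
E
```

```text
(-100, -3.5, 38) False 23.6 at [-100.7   -3.8   54.7] F [-0.1 -0.1  0.3]
(-100, -3.5, 112) False 24.24 at [-99.8  -3.9 128.3] F [-0.  -0.6 -0.1]
(np.float64(33.136599327709135), np.float64(-111.00494224590237), 59) False 25.55 at [  32.7 -110.6   76.1] F [ 0.8 -0.   0.2]
```

View pics/top15.png

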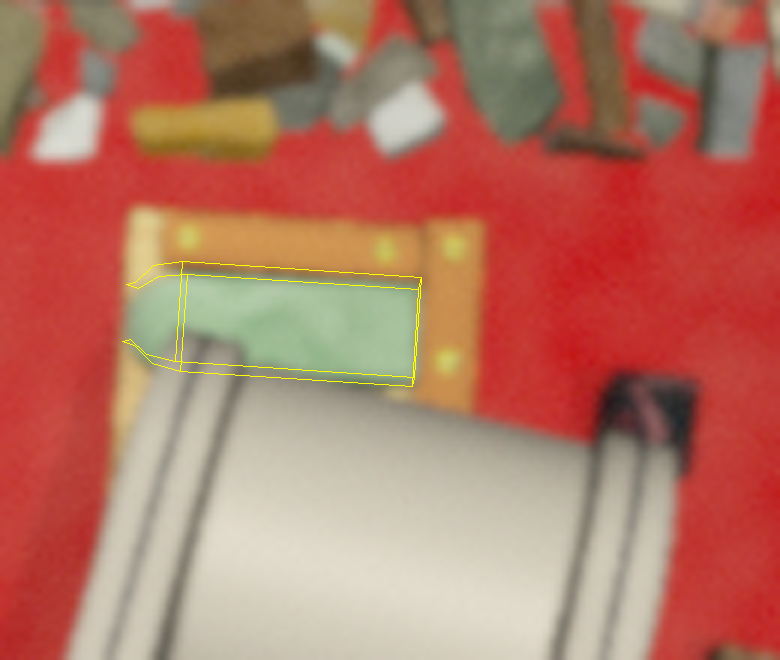

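View pics/side15.png

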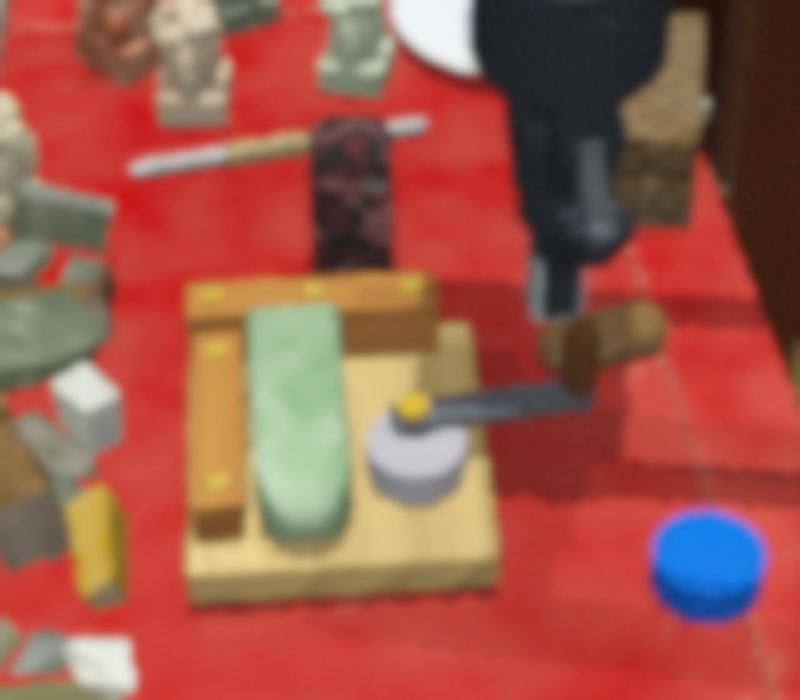

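```bash
python3 - <<'E'
from lev import *
for phi in np.arange(0.05,1.5,.2):
    x,y,w=lp(phi,22)
    if lin(x,y,59,70,15,yaw=w): break
crop("side","side16",(220,130,380,270),5)
E
```

```text
(np.float64(15.275995082057614), np.float64(-113.2407454528539), 59) False 26.06 at [  14.8 -113.2   76.2] F [0.2 0.  0.5]
(np.float64(1.8104903165185853), np.float64(-117.9651525249764), 59) False 26.41 at [   1.8 -117.9   76. ] F [-0.4  0.4 -0. ]
(np.float64(-12.325195649370219), np.float64(-119.9202031758931), 59) False 26.76 at [ -12.1 -119.8   76. ] F [-0.4 -1.1  0.4]
(np.float64(-26.567517623885404), np.float64(-119.02795570567108), 59) False 27.11 at [ -26.2 -118.9   76. ] F [-0.1  0.   0.2]
(np.float64(-40.348679174149), np.float64(-115.32398120529834), 59) False 27.46 at [ -40.  -115.3   76. ] F [ 0.6 -0.4  0.4]
(np.float64(-53.11926887812213), np.float64(-108.9559454495373), 59) False 27.81 at [ -52.8 -109.    76. ] F [-0.6  0.4  0.7]
(np.float64(-64.37016362423363), np.float64(-100.17772192847127), 59) False 28.16 at [ -64.  -100.3   75.9] F [-0.4 -0.  -0.3]
(np.float64(-73.65282574320746), np.float64(-89.33927071259896), 59) False 28.51 at [-73.4 -89.6  75.8] F [ 0.6 -1.  -0.7]
```

View pics/side16.png

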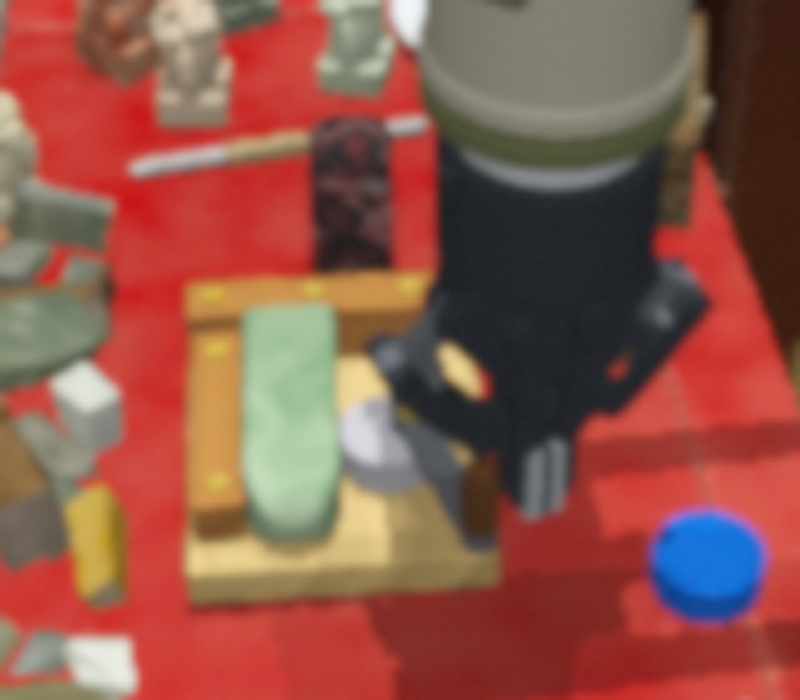

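```bash
python3 - <<'E'
from lev import *
for phi,off in ((1.6,22),(1.75,22),(1.8,20),(1.8,16),(1.8,12)):
    x,y,w=lp(phi,off)
    if lin(x,y,59,30,20,yaw=w): break
crop("side","side17",(220,130,380,270),5)
crop("top","top17",(260,130,390,240),6)
E
```

```text
(np.float64(-79.09716208098061), np.float64(-80.11572098125397), 59) False 29.07 at [-78.9 -80.8  75.8] F [-0.1 -4.3  1.6]
(np.float64(-83.1020143436974), np.float64(-70.18215031612027), 59) False 29.57 at [-83.1 -70.5  75.8] F [ 0.6 -4.3  0.8]
(np.float64(-83.99127338413695), np.float64(-64.75435931789616), 59) True 29.8 at [-83.8 -69.3  74.8] F [-0.9 -2.9  2. ]
```

View pics/side17.png

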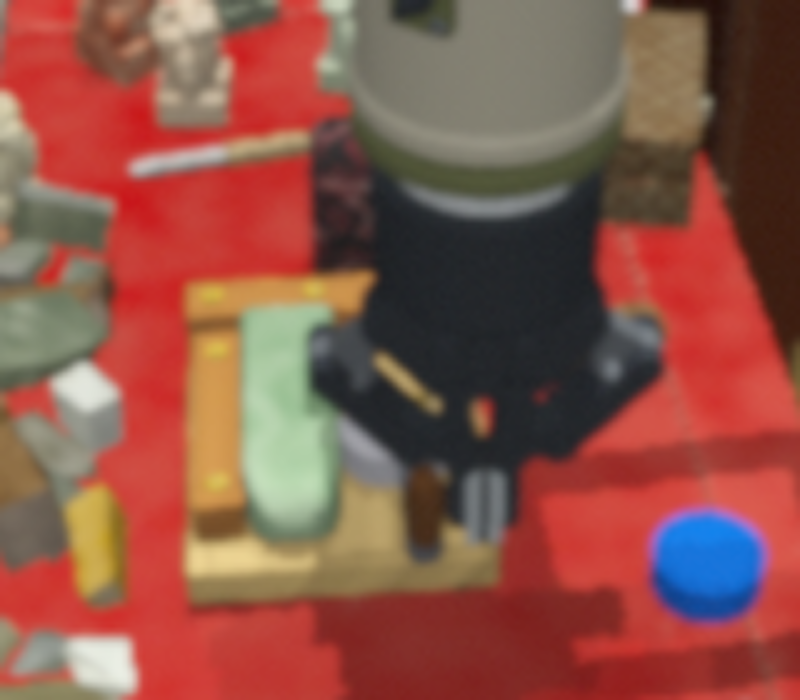

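```bash
python3 - <<'E'
from lev import *
x,y,w=lp(1.8,17)
lin(x,y,59,15,22,yaw=w)
x,y,w=lp(1.75,40)
lin(x,y,59,80,yaw=w)
lin(x,y,130,150,yaw=w)
P,o=dn(x-120,y-60,220,yaw=w); r.move_to(P,o)
print(monitor.get_obs()["clock"])
im=vision.read_camera("top"); crop("top","top18",(260,130,390,240),6,[(l,(0,255,255)) for l in stone_lines(90,45,0)],im=im)
crop("side","side18",(220,130,380,270),5)
E
```

```text
(np.float64(-83.82734283035562), np.float64(-61.75884153735521), 59) True 30.31 at [-84.  -69.5  73.5] F [ 0.  -2.2  1. ]
(np.float64(-83.18608750211027), np.float64(-88.18195397349484), 59) False 30.69 at [-83.2 -87.7  76.3] F [-0.3  0.  -0.1]
(np.float64(-83.18608750211027), np.float64(-88.18195397349484), 130) False 31.32 at [-83.2 -88.2 146.4] F [-0.5  0.1 -0.6]
32.0083
```

View pics/top18.png

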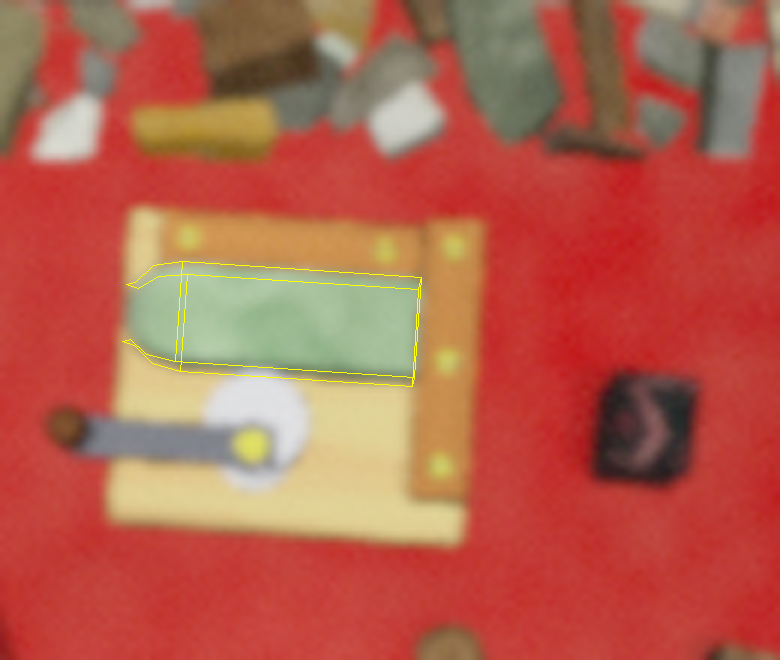

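View pics/side18.png

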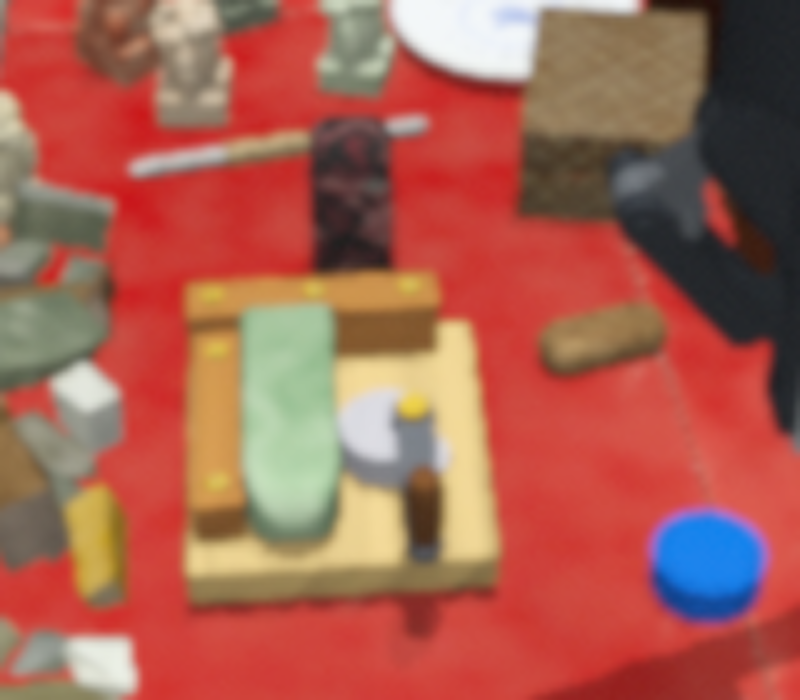

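```bash
python3 - <<'E'
from lev import *
pk=wb(unproj("top",(67/6+259.5,425/6+129.5),87)); pv=wb(unproj("top",(252/6+259.5,445/6+129.5),56)); print(pk,pv)
v=pk-pv; print("lever",(np.radians(-80)-np.arctan2(v[1],v[0]))%(2*np.pi))
for t in ("paste_tin","dark_seal","pebble","graver","lion","small_lion"):
    print(t,[(np.round(d["pixel"][::-1],1),round(d["confidence"],2)) for d in models.spot_in(t,"top")[:3]])
r.wait(.3); print(monitor.get_obs()["clock"])
r.finish_job()
E
```

```text
[-81.1912377  -47.95880446  87.        ] [-14.27075286 -48.22212288  56.        ]
lever 1.749264027085668
paste_tin [(array([228.3, 195.4]), 0.82)]
dark_seal [(array([371. , 199.4]), 0.57)]
pebble [(array([335.2, 243.8]), 0.83)]
graver [(array([405.7, 199.9]), 0.63)]
lion [(array([427.4, 173.6]), 0.72), (array([297.1, 198.8]), 0.6)]
small_lion [(array([433.2, 208.6]), 0.82), (array([405.2, 193.4]), 0.63)]
32.7083
the job is handed in; nothing more can be done
```

I tipped the stone over the front, laid it on its side, pushed its foot back to the end fence and turned the cam lever to its stop. I handed the job in at about 33 s of the 61 s allowed; no verdict is reported.

**Last checks**
- **Stone:** in the final top and side pictures it lies flat in the corner of the fences. Its outline matches the model with foot at x +45 and centre line at y 0, to about 2 mm.
- **Lever:** I measured it at 1.75 rad from the picture, and a second push met the stop at the same place.
- **Other objects:** the dark seal, pebble, lion and small lion show within 1–3 px of where they started, which is the detector's scatter. The paste tin's and graver's pixels shifted by 6–7 px. In the side picture after clamping the graver sits where it did before. The tin looked unmoved in the last picture I compared with the start, taken before the push-back; I did not check it again after that.

**What did not go as planned**
- **Tipping:** the upper finger pressed on the stone's head with about 8–10 N.
- **Going past balance:** the stone slipped from roughly 19° to 42° onto the lower finger, and its foot slid about 12 mm toward the end fence. I estimate 3–4.5 rad/s, under the limit of 6, but I could not measure it.
- **Lowering:** the force guard stopped the last few millimetres on a small upward force of about 5 N that I could not explain. The stone was already flat, so I drew the finger out from there.

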